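# Pack the seamer spacer cassette and close it on its guide pins

### The job

Pack up the seamer's spacer cassette: clear the red-handled date stamp out of it, back onto its ink pad, upright, take the ferrule cap off the cover plate and lay it flat on the green mat, and sort every brass hex spacer into the cassette by length, lying flat: the 60 mm ones in the long bay, the 36 mm ones in the short bay, which serves as the length gauge. Once all that is done, lower the cover plate by its handle onto the two guide pins, keeping it level and not forcing it, until it sits flush on both pin collars, and let go. Leave the sample can and the loose can lid where they are.

Things in the scene. Friction and masses are not known exactly. Their poses are not given: they have to be found in the camera images.
- cassette: White cassette base fixed to the deck, 184 (x) x 66 (y) x 8 mm. Along its x: pin, long bay, short bay, pin. Bay floors (dark) are 8 mm above the deck; walls 4 mm thick rise 10 mm over them. The two steel pins stand 154 mm apart. Origin: centre of the underside; x points from long bay to short bay. It lies crosswise at the left of the cart, nearer or farther, its x roughly leftward.
- bay_long (a point): Centre of the floor of the long bay (70 x 56 mm inside, 70 along the cassette's x; axes as the cassette's). Takes the 60 mm spacers, laid along the cassette's x, up to three side by side.
- bay_short (a point): Centre of the floor of the short bay (46 x 56 mm inside, 46 along the cassette's x; axes as the cassette's). Takes the 36 mm spacers, laid along the cassette's x, up to three side by side; a 60 mm spacer does not fit.
- pin_a (a point): Tip of the guide pin at the long-bay end, 77 mm along the cassette's -x. Each pin is 12 mm thick and stands on a dark collar 22 mm across whose top is 28 mm above the deck; it is straight up to 46 mm above the deck, then tapers to 4 mm at the tip, 58 mm above the deck.
- pin_b (a point): Tip of the like guide pin at the short-bay end, 77 mm along the cassette's +x, 58 mm above the deck.
- cover_plate: Loose aluminium plate, 180 (x) x 62 (y) x 8 mm, about 0.3 kg, lying flat on the deck: a 14 mm hole near each end, 154 mm apart, and on its middle a black bar handle 50 mm long (x), 14 mm thick (y), 34 mm tall. Origin: centre of the underside; z up. Goes on either way round. Seated, its underside lies on both collars, 28 mm above the deck; a spacer on a wall or on another blocks it.
- handle (a point): On the cover plate's handle, 33 mm above the plate's underside, a good height to grip it across its 14 mm thickness.
- hole_a (a point): Centre of one 14 mm hole of the cover plate, at its underside, 77 mm along the plate's -x.
- hole_b (a point): Centre of the other 14 mm hole, 77 mm along the plate's +x.
- stamp: Date stamp, loose: black 34 x 34 x 20 mm foot with a red turned knob on top, 26 mm thick at most, 70 mm tall in all, about 60 g. Origin: centre of its underside; z up. Starts standing on the floor of the cassette's long bay.
- ink_pad: Ink pad fixed to the deck: grey tin 66 (x) x 96 (y) mm with blue felt 58 x 88 mm whose top is 12 mm above the deck. Origin: centre of its underside. Rows of cans, 122 mm tall, stand behind it with their fronts near x = 0.73.
- cap: Loose stainless ferrule cap, round, 50 mm across, 10 mm high, 60 g; origin at the centre of its underside, z up. Starts lying on the cover plate, over the hole_a end.
- parts_mat: Green mat fixed to the deck, 80 x 80 x 2 mm; origin at the centre of its underside. It lies beside the ink pad, on either side of it.
- can_lid: Bystander: loose silver can lid (an unseamed can end), 57 mm across, 7 mm high, behind the work; origin at the centre of its underside. Leave it alone.
- sample_can: Bystander: loose filled white can, 66 mm across, 122 mm tall, standing; origin at the centre of its underside. Leave it alone.
- long_1: Solid brass hexagonal spacer, 60 mm long, 12 mm across flats (14 mm across corners), lying on a flat; origin at its middle, 6 mm above what it lies on; x along its length. May be absent. Spacers differ only in length (60 or 36 mm). Pick it across the flats from above.
- long_2: Solid brass hexagonal spacer, 60 mm long, 12 mm across flats (14 mm across corners), lying on a flat; origin at its middle, 6 mm above what it lies on; x along its length. May be absent. Spacers differ only in length (60 or 36 mm). Pick it across the flats from above.
- long_3: Solid brass hexagonal spacer, 60 mm long, 12 mm across flats (14 mm across corners), lying on a flat; origin at its middle, 6 mm above what it lies on; x along its length. May be absent. Spacers differ only in length (60 or 36 mm). Pick it across the flats from above.
- short_1: Solid brass hexagonal spacer, 36 mm long, 12 mm across flats (14 mm across corners), lying on a flat; origin at its middle, 6 mm above what it lies on; x along its length. May be absent. Spacers differ only in length (60 or 36 mm). Pick it across the flats from above.
- short_2: Solid brass hexagonal spacer, 36 mm long, 12 mm across flats (14 mm across corners), lying on a flat; origin at its middle, 6 mm above what it lies on; x along its length. May be absent. Spacers differ only in length (60 or 36 mm). Pick it across the flats from above.
- short_3: Solid brass hexagonal spacer, 36 mm long, 12 mm across flats (14 mm across corners), lying on a flat; origin at its middle, 6 mm above what it lies on; x along its length. May be absent. Spacers differ only in length (60 or 36 mm). Pick it across the flats from above.

How it is judged:
On the way, in this order (a step that is already met when the one before it is completed fails the run):
1. the date stamp stands on the ink pad, the ferrule cap lies on the green mat and every spacer lies in the bay of its length (x of stamp in the frame of ink_pad between -0.02 and 0.02 m and y of stamp in the frame of ink_pad between -0.035 and 0.035 m and z of stamp in the frame of ink_pad between 0.008 and 0.016 m and angle between each of stamp, cap's own z axis and vertical below 0.1 rad and x of cap in the frame of parts_mat between -0.028 and 0.028 m and y of cap in the frame of parts_mat between -0.028 and 0.028 m and z of cap in the frame of parts_mat between -0.002 and 0.008 m and x of long_1 in the frame of bay_long between -0.012 and 0.012 m and y of long_1 in the frame of bay_long between -0.025 and 0.025 m and z of long_1 in the frame of bay_long between 0.002 and 0.011 m and x of long_2 in the frame of bay_long between -0.012 and 0.012 m and y of long_2 in the frame of bay_long between -0.025 and 0.025 m and z of long_2 in the frame of bay_long between 0.002 and 0.011 m and x of long_3 in the frame of bay_long between -0.012 and 0.012 m and y of long_3 in the frame of bay_long between -0.025 and 0.025 m and z of long_3 in the frame of bay_long between 0.002 and 0.011 m and x of short_1 in the frame of bay_short between -0.018 and 0.018 m and y of short_1 in the frame of bay_short between -0.025 and 0.025 m and z of short_1 in the frame of bay_short between 0.002 and 0.011 m and x of short_2 in the frame of bay_short between -0.018 and 0.018 m and y of short_2 in the frame of bay_short between -0.025 and 0.025 m and z of short_2 in the frame of bay_short between 0.002 and 0.011 m and x of short_3 in the frame of bay_short between -0.018 and 0.018 m and y of short_3 in the frame of bay_short between -0.025 and 0.025 m and z of short_3 in the frame of bay_short between 0.002 and 0.011 m), for 0.2 s.
2. the cover plate sits level on both collars over the guide pins (x of cover_plate in the frame of cassette between -0.004 and 0.004 m and y of cover_plate in the frame of cassette between -0.004 and 0.004 m and z of cover_plate in the frame of cassette between 0.025 and 0.03 m and angle between the x axis of cover_plate and the x axis of cassette, either way round below 0.05 rad and angle between cover_plate's own z axis and vertical below 0.03 rad), for 0.2 s.
At the end, for the whole second after the job is handed in: Stamp upright on the felt (within 20/35 mm of centre in x/y); cap flat on the mat (28 mm); 60 mm spacers on the long bay floor (12/25 mm of its centre), 36 mm ones on the short bay floor (18/25); cover on both pins, 25-30 mm up, within 4 mm, 0.05 rad yaw, 0.03 of level; at rest (all of step 1 and all of step 2 and linear speed of each of cap, cover_plate, stamp below 0.02 m/s); the robot touches nothing.
It fails at once if the cover plate is tipped more than 0.35 rad (angle between cover_plate's own z axis and vertical above 0.35 rad).
It fails at once if the cover plate is forced or slammed onto the cassette (over 70 N) (contact force between cover_plate and cassette above 70 N).
It fails at once if the can lid is moved more than 3 cm (distance of can_lid from where it was at the start of the episode above 0.03 m).
It fails at once if the sample can is moved more than 3 cm (distance of sample_can from where it was at the start of the episode above 0.03 m).
Of long_1, long_2, long_3, short_1, short_2, short_3 only 4 to 6 are there at a start; the rules pass over those that are not, and their reading is None.
At some moment in a run one of long_1, long_2, long_3, short_1, short_2, short_3 may be knocked a few centimetres aside while the robot is not near it.
It also fails if it takes over 208 s, if anything falls off the work surface, if the arm or the gripper's body presses on something with over 40 N, if the wrist force passes 120 N, or if a joint passes its speed limit or range.

### The arm

A 6-joint arm with a two-finger parallel gripper is mounted at the origin on a cart in front of the work surface, level with it; the furniture and walls round the work are solid. World frame = base frame: x ahead of the robot, y to its left, z up, the work surface at z = 0. Lengths are in m, angles in rad, forces in N, time in s.
With the tool pointing down it reaches from about 0.275 to 0.75 m from the base axis. Payload 10.2 kg.
Tool frame: the origin (TCP) lies between the finger pads; the fingertips stand 14 mm ahead of it and the grasp point (between the pads) lies 5 mm behind it; z points along the fingers, y is the direction in which the jaws open and shut (so a half turn about z gives the same grasp; the last joint's range is limited). The gripper opens to 88 mm and grips with 3 to 60 N. Pads are 18 mm wide; open, the fingers measure 123 mm over their backs; the gripper's body (75 mm by 187 mm) begins 45 mm behind the grasp point.
Start: joints at [1.096, 0.313, 1.498, -0, 1.331, -0.223], TCP at [0.131, 0.508, 0.253] pointing down, gripper open.
Joint ranges: [-2.94, 2.94], [-0.97, 2.17], [0.19, 2.56], [-1.23, 4.37], [0.02, 3.11], [-2.88, 2.88]. Speed limits (rad/s): [2.39, 2.39, 3.01, 3.14, 3.14, 3.14].

### API

Orientations are given as [roll, pitch, yaw] about the fixed x, y, z axes, in that order (R = Rz(yaw) Ry(pitch) Rx(roll)).
In Python, from cell import bot gives the robot as it stands. The module is installed in compiled form; this text tells all that it offers.
- The arm moves only by the shell command python3 -m jog 'ROWS'. ROWS is JSON, a list of rows, each a list of 7 numbers: the shift along the tool's x, y, z in m, then the turn, a rotation vector about the tool's x, y, z in rad, then the finger opening in m, from 0 to 0.0881. A call has 1 to 12 rows; each row is the pose to reach, as a shift and turn from the pose measured when the call began, along the tool's axes at that moment; what a row does not reach only later rows make up. A row lasts 1/12 s, in which the tool goes at most 41.7 mm and 7.16 degrees, less where a joint would pass 70% of its speed; a pose out of reach is approached as far as the arm can. A call with a gripper value outside its range is refused whole. The fingers move at their own pace and stop on an object; the grip force is fixed at half the most. Time passes only in rows, so rows that repeat a pose let the fingers close. It gives the time, the measured TCP pose, the force and the opening at its end, in the units of the state.
- bot.sense(): the state, without advancing time (a new reading comes with each control period).
- bot.get_image(name): name is "scene" or "top" or "wrist"; returns a dict with "pixels" (480x640x3 uint8, red, green, blue), "depth" (480x640 float32, m along the optical axis (not along the pixel's ray), 0 where there is no reading), "camera_matrix" (3x3 intrinsics, pixels), "rvec" (rotation vector, rad) and "tvec" (3), from world to camera coordinates, as OpenCV has them. Camera axes: x right, y down, z forward; pixel columns grow to the right and rows downward; lengths in m; the calibration is good to about 2 mm. A picture is of the moment at which its call begins.
- bot.close_job(): hands the job in, once; it reports no verdict.
The state is a dict: "time_s": time; "qpos": joint angles; "joint_velocities": joint speeds; "tau": joint torques, N m; "tcp_pos": TCP position; "tool_rot": TCP orientation; "force": force on the tool from outside, world axes, zero at the start; "moment": the same for the moment, N m; "width": finger opening in m.
Only numpy, scipy, OpenCV 4.12 (cv2) and the standard library are available. Lean on these libraries where they do the work, as an engineer would, in place of code of your own. Each camera call takes 0.05 s, during which the arm holds its last target.

## Working session

There is one attempt and no reset: what is moved stays moved. The work goes in short steps, Python scripts to look and compute and a shell command to move; the robot and the scene stay as the last step left them, time stands still between calls to the robot, and variables do not carry over. Pictures are saved under pics/ and viewed, and the job is handed in when it is done.

```bash
mkdir -p pics; ls
cat > h.py <<'E'
import numpy as np, cv2
from cell import bot
def grab(n,save=None):
    im=bot.get_image(n)
    if save: cv2.imwrite('pics/'+save,cv2.cvtColor(im['pixels'],cv2.COLOR_RGB2BGR))
    return im
def cloud(im):
    d=im['depth'].astype(float);K=im['camera_matrix'];h,w=d.shape
    u,v=np.meshgrid(np.arange(w),np.arange(h))
    p=np.stack([(u-K[0,2])/K[0,0]*d,(v-K[1,2])/K[1,1]*d,d],-1)
    R,_=cv2.Rodrigues(np.asarray(im['rvec'],float));t=np.asarray(im['tvec'],float).ravel()
    P=(p-t)@R
    P[d<=0]=np.nan
    return P
E
python3 - <<'E'
from h import *
s=bot.sense()
for k,v in s.items(): print(k,np.round(v,3))
for n in ['scene','top','wrist']:
    im=grab(n,n+'0.png'); R,_=cv2.Rodrigues(np.asarray(im['rvec'],float)); print(n,np.round(-R.T@np.asarray(im['tvec']).ravel(),3),np.round(R[2],2),np.round(im['camera_matrix'][0,0]))
E
```

```text
pics
time_s 0.0
qpos [ 1.096  0.313  1.498  0.     1.331 -0.223]
joint_velocities [-0.002  0.001  0.001  0.     0.001  0.002]
tau [-1.0000e-03 -4.0222e+01 -2.5227e+01  6.9000e-02  3.5000e-02 -0.0000e+00]
tcp_pos [0.131 0.508 0.252]
tool_rot [-3.14 -0.    2.89]
force [-0.691 -0.194 -0.226]
moment [ 0.051 -0.043 -0.024]
width 0.088
scene [-0.35 -0.61  0.65] [ 0.7   0.51 -0.49] 612.0
top [0.31  0.007 1.067] [ 0.16  0.01 -0.99] 517.0
wrist [0.057 0.527 0.384] [ 0.28 -0.07 -0.96] 365.0
```

View pics/top0.png

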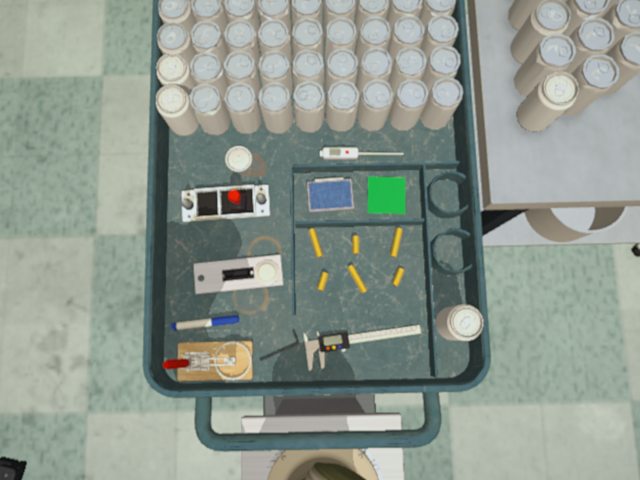

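View pics/scene0.png

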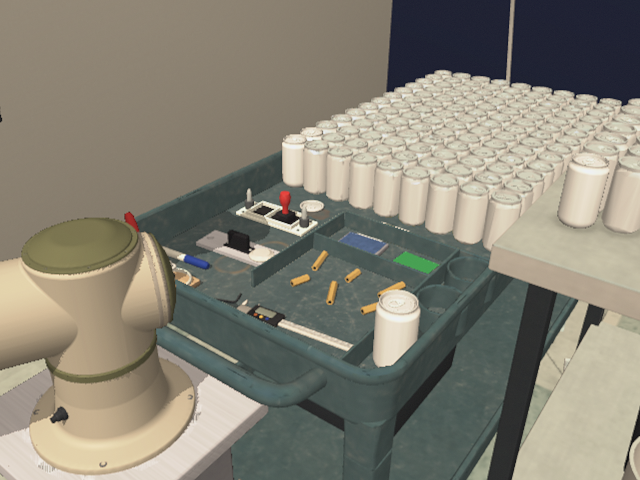

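View pics/wrist0.png

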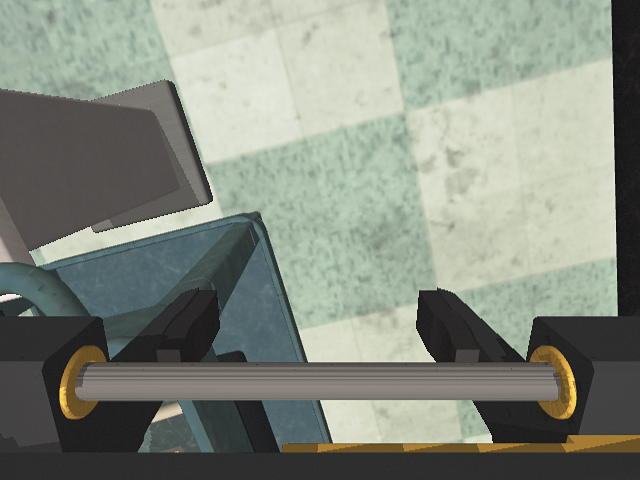

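The top view shows all six spacers: long at about (315,242), (397,242) and (357,278), short at (355,243), (322,281) and (398,277). The cassette is at (225,202) with the stamp in its right (long) bay, and the plate is at (238,274) with the cap on its right end. Next I measure these.

```bash
cat > m.py <<'E'
from h import *
def masks(P,im):
    hsv=cv2.cvtColor(im['pixels'],cv2.COLOR_RGB2HSV);H,S,V=[hsv[...,i].astype(int) for i in range(3)]
    return H,S,V
def spacers(im,P,minp=15):
    H,S,V=masks(P,im)
    z=P[...,2]
    m=((H>12)&(H<32)&(S>120)&(V>90)&(z<0.06)&(z>0.0)&(P[...,0]>0.2)&(P[...,1]<0.3)).astype(np.uint8)
    n,l,st,c=cv2.connectedComponentsWithStats(m)
    out=[]
    for i in range(1,n):
        if st[i,4]<minp: continue
        q=P[l==i]; q=q[np.isfinite(q).all(1)]
        top=q
        r=cv2.minAreaRect((top[:,:2]*1000).astype(np.float32))
        b=cv2.boxPoints(r);e=[b[1]-b[0],b[2]-b[1]];e=max(e,key=np.linalg.norm)
        a=np.arctan2(e[1],e[0])%np.pi
        out.append((np.array(r[0])/1000,sorted(r[1]),a,np.percentile(q[:,2],[5,50,95]),c[i]))
    return out
E
python3 - <<'E'
from m import *
np.set_printoptions(precision=4,suppress=True)
im=grab('top');P=cloud(im)
H,S,V=masks(P,im)
for o in spacers(im,P): print('sp',o[0],np.round(o[1],1),'yaw',round(o[2],3),o[3],np.round(o[4]))
def comp(name,m):
    n,l,st,c=cv2.connectedComponentsWithStats(m.astype(np.uint8))
    for i in range(1,n):
        if st[i,4]<40: continue
        q=P[l==i];r=cv2.minAreaRect((q[:,:2]*1000).astype(np.float32))
        print(name,np.round(c[i]),'med',np.nanmedian(q,0),'rect',np.round(r[0],1),np.round(r[1],1),round(r[2],1),'z',np.nanpercentile(q[:,2],[5,95]))
z=P[...,2]
comp('green',(H>50)&(H<75)&(S>150)&(z<.02))
comp('blue',(H>105)&(H<125)&(S>80)&(z>0.005)&(z<.03)&(P[...,0]>.45))
comp('red',((H<8)|(H>172))&(S>150)&(z>0.02)&(P[...,0]>.4))
comp('white',(S<60)&(V>150)&(z>0.01)&(z<.04)&(P[...,0]>.2)&(P[...,0]<.7))
for y,x in [(250,300),(224,330),(160,330),(300,294),(200,423),(300,430)]:
    print('wall?',(x,y),P[y-3:y+4,x-3:x+4].reshape(-1,3)[np.nanargmax(P[y-3:y+4,x-3:x+4,2])])
E
```

```text
sp [0.4988 0.004 ] [13.4 62.2] yaw 0.277 [0.0044 0.0099 0.0134] [315. 242.]
sp [ 0.4938 -0.1637] [14.2 59.8] yaw 2.87 [0.0046 0.0096 0.0139] [396. 242.]
sp [ 0.493  -0.0791] [12.5 38.6] yaw 3.125 [0.0028 0.0094 0.0137] [355. 244.]
sp [ 0.4207 -0.0802] [12.7 61.2] yaw 0.489 [0.0048 0.0096 0.013 ] [357. 278.]
sp [ 0.4228 -0.164 ] [13.2 35.9] yaw 2.676 [0.0047 0.0099 0.0137] [398. 276.]
sp [ 0.4167 -0.0089] [13.  36.5] yaw 2.832 [0.0053 0.0103 0.0139] [322. 281.]
sp [0.2894 0.2522] [14.  60.3] yaw 1.547 [0.0082 0.0111 0.0147] [191. 347.]
sp [ 0.2827 -0.0283] [7.1 7.3] yaw 0.77 [0.0056 0.008  0.0107] [333. 347.]
sp [0.2357 0.1694] [10.3 43.2] yaw 1.782 [0.0079 0.0115 0.014 ] [234. 373.]
sp [0.2333 0.2332] [12.1 72. ] yaw 1.553 [0.0079 0.0112 0.0144] [204. 375.]
green [386. 195.] med [ 0.5976 -0.1487  0.0007] rect [ 597.7 -148.5] [77.4 79.9] 87.8 z [-0.0026  0.004 ]
blue [330. 195.] med [ 0.5981 -0.0294  0.0108] rect [598.4 -29.3] [55.4 84.6] 2.7 z [0.0077 0.014 ]
red [234. 196.] med [0.5834 0.1628 0.0731] rect [585.  164.1] [22.7 26.9] 28.6 z [0.0267 0.0777]
white [339. 152.] med [ 0.689
[... 217 characters left out ...]
 rect [437.4 105.9] [50.  48.6] 67.3 z [0.0106 0.0189]
white [194. 323.] med [0.3356 0.2518 0.0134] rect [335.2 252. ] [13.1 70.3] 5.6 z [0.0108 0.017 ]
white [233. 361.] med [0.2523 0.1722 0.0171] rect [260.6 173.7] [72.2 74.7] 65.0 z [0.0109 0.0213]
white [199. 356.] med [0.2709 0.2345 0.0154] rect [269.  247.4] [56.1 23.7] 88.2 z [0.0117 0.0387]
white [199. 368.] med [0.2458 0.2358 0.0149] rect [245.7 243.8] [ 9.1 52.5] 6.5 z [0.0111 0.0396]
wall? (300, 250) [0.4827 0.04   0.0032]
wall? (330, 224) [ 0.5346 -0.0209  0.0419]
wall? (330, 160) [ 0.6792 -0.0273  0.0147]
wall? (294, 300) [0.3765 0.0504 0.0418]
wall? (423, 200) [ 0.5763 -0.2223  0.0479]
wall? (430, 300) [ 0.3723 -0.2206  0.048 ]
```

Run:
```python
from m import *
im=grab('top');px=im['pixels'][140:320,160:440]
cv2.imwrite('pics/crop1.png',cv2.cvtColor(cv2.resize(px,None,fx=2.8,fy=2.8,interpolation=cv2.INTER_CUBIC),cv2.COLOR_RGB2BGR))
P=cloud(im)
# heightmaps near
for (a,b,c,d) in [(140,320,160,440)]:
    z=np.clip(P[a:b,c:d,2]*1000,-10,80); z=np.nan_to_num(z)
    g=((z+10)/90*255).astype(np.uint8)
    cv2.imwrite('pics/h1.png',cv2.applyColorMap(cv2.resize(g,None,fx=2.8,fy=2.8,interpolation=cv2.INTER_NEAREST),cv2.COLORMAP_JET))
```

```text
(no output)
```

View pics/crop1.png

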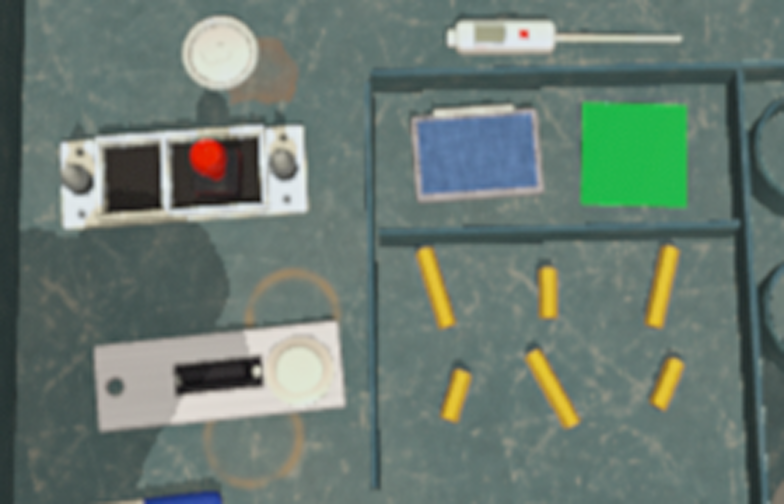

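View pics/h1.png

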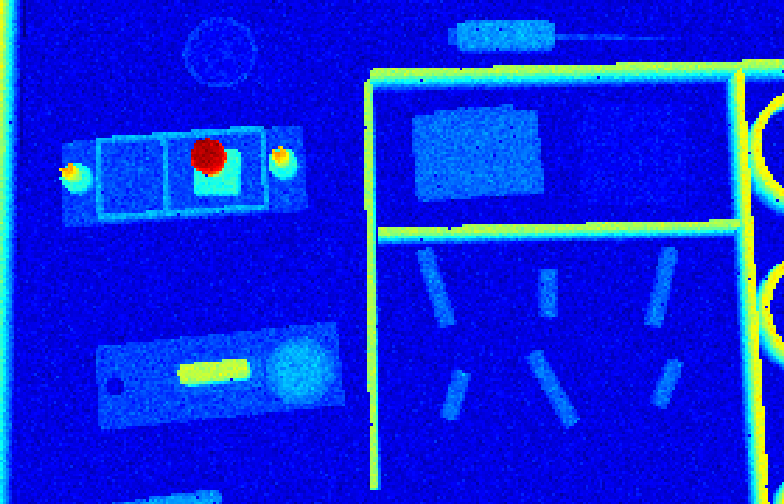

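```bash
cat > m2.py <<'E'
from m import *
np.set_printoptions(precision=4,suppress=True)
def rect(q):
    r=cv2.minAreaRect((q[:,:2]*1000).astype(np.float32)); return np.round(r[0],1),np.round(r[1],1),round(r[2],2)
if __name__=='__main__':
    Ps=[];
    for i in range(5):
        im=grab('top'); Ps.append(cloud(im))
    P=np.nanmean(Ps,0);z=P[...,2];X=P[...,0];Y=P[...,1]
    cas=(X>.53)&(X<.65)&(Y>.07)&(Y<.31)
    pin=cas&(z>.022)&((Y>.25)|(Y<.13))
    n,l,st,c=cv2.connectedComponentsWithStats(pin.astype(np.uint8))
    for i in range(1,n):
        if st[i,4]<5: continue
        q=P[l==i]; print('pin',c[i],'n',len(q))
        for lo,hi in [(.022,.031),(.031,.048),(.048,.07)]:
            s=q[(q[:,2]>lo)&(q[:,2]<hi)]
            if len(s): print(lo,s.mean(0),s.min(0),s.max(0),len(s))
    H,S,V=masks(P,im)
    w=cas&(z>.004)&(z<.024)
    print('cassette all',rect(P[w]))
    w=cas&(z>.0145)&(z<.021)
    print('rim',rect(P[w]))
    st=cas&(z>.02)&(z<.034)&(Y>.13)&(Y<.24); print('stampfoot',rect(P[st]),np.nanmedian(P[st],0))
    st=cas&(z>.07)&(Y>.13)&(Y<.24); print('knob',rect(P[st]),np.nanmean(P[st],0))
    pl=(X>.36)&(X<.52)&(Y>.06)&(Y<.28)
    w=pl&(z>.004)&(z<.025);print('plate',rect(P[w]))
    w=pl&(z>.026)&(z<.05);print('handle',rect(P[w]),np.nanmedian(P[w],0))
    w=pl&(z>.0125)&(z<.024)&(Y<.15);print('cap',rect(P[w]),np.nanmedian(P[w],0))
    w=pl&(z<.004)&(X>.40)&(X<.45)&(Y>.20)&(Y<.25);print('hole',rect(P[w]),np.nanmean(P[w],0),w.sum())
    w=(X>.655)&(X<.7)&(Y>.1)&(Y<.22)&(z>.004);print('lid',rect(P[w]))
    w=(Y>.3)&(Y<.4)&(z>.02)&(X>.4)&(X<.7);print('left rim',np.nanpercentile(P[w][:,1:],[2,98],axis=0))
E
python3 m2.py
```

```text
pin [260.3182 197.2614] n 88
0.022 [0.5888 0.1147 0.027 ] [0.5808 0.1058 0.0221] [0.6007 0.1246 0.0308] 54
0.031 [0.5878 0.1141 0.0424] [0.5855 0.1102 0.0348] [0.5935 0.1201 0.0477] 16
0.048 [0.5908 0.1153 0.0522] [0.5874 0.1116 0.049 ] [0.5963 0.1198 0.0556] 18
pin [186.3516 202.6484] n 91
0.022 [0.5815 0.267  0.0266] [0.573  0.2591 0.022 ] [0.5934 0.2804 0.0309] 57
0.031 [0.5804 0.267  0.0404] [0.578  0.2636 0.0334] [0.5849 0.2727 0.0474] 17
0.048 [0.5824 0.2679 0.0513] [0.5789 0.2641 0.0482] [0.587  0.2744 0.0556] 17
cassette all (array([587.7, 192.5]), array([ 66.3, 183.8]), 2.89)
rim (array([587.7, 190.8]), array([ 64.3, 167.4]), 2.71)
stampfoot (array([585.5, 164.3]), array([32.9, 32.8]), 88.32) [0.5795 0.1577 0.0268]
knob (array([585.8, 164.6]), array([20.7, 20.2]), 57.29) [0.5852 0.1643 0.075 ]
plate (array([435.7, 165.4]), array([ 62.2, 180.1]), 4.8)
handle (array([435.5, 165.2]), array([13.9, 50. ]), 4.22) [0.4347 0.1637 0.0401]
cap (array([439. , 112.1]), array([56.8, 46.4]), 64.46) [0.4365 0.1058 0.0157]
hole (array([414.9, 226.2]), array([56.4, 11.9]), 49.31) [ 0.4253  0.2376 -0.0004] 38
lid (array([678.6, 165.1]), array([41.4, 55.8]), 1.3)
left rim [[0.3199 0.0217]
 [0.3371 0.0754]]
```

```bash
cat > t.py <<'E'
import sys
from h import *
from scipy.spatial.transform import Rotation as Ro
# usage: t.py x,y,z,yaw [x,y,z,yaw ...]  -> shift/turn in present tool axes
s=bot.sense();p=np.array(s['tcp_pos']);R=Ro.from_euler('xyz',s['tool_rot'])
print('t',round(s['time_s'],2),'tcp',np.round(p,4),'rot',np.round(s['tool_rot'],3),'q6',round(s['qpos'][5],2),'w',round(s['width'],4),'F',np.round(s['force'],1))
for a in sys.argv[1:]:
    x,y,z,w=map(float,a.split(','))
    T=Ro.from_euler('xyz',[np.pi,0,w])
    print(a,'->',np.round(R.inv().apply(np.array([x,y,z])-p),4),np.round((R.inv()*T).as_rotvec(),3))
E
python3 t.py 0.5855,0.1643,0.15,1.62 0.5855,0.1643,0.06,1.62
```

```text
t 0.5 tcp [0.1308 0.5084 0.2527] rot [-3.141 -0.     2.89 ] q6 -0.22 w 0.0879 F [-0.1  0.1  0.4]
0.5855,0.1643,0.15,1.62 -> [-0.5261 -0.22    0.1027] [-0.    0.    1.27]
0.5855,0.1643,0.06,1.62 -> [-0.5261 -0.22    0.1927] [-0.    0.    1.27]
```

```bash
python3 -m jog '[[-0.526,-0.22,0.10,0,0,1.27,0.088],[-0.526,-0.22,0.10,0,0,1.27,0.088],[-0.526,-0.22,0.10,0,0,1.27,0.088],[-0.526,-0.22,0.10,0,0,1.27,0.088],[-0.526,-0.22,0.10,0,0,1.27,0.088],[-0.526,-0.22,0.10,0,0,1.27,0.088],[-0.526,-0.22,0.10,0,0,1.27,0.088],[-0.526,-0.22,0.10,0,0,1.27,0.088],[-0.526,-0.22,0.10,0,0,1.27,0.088],[-0.526,-0.22,0.10,0,0,1.27,0.088],[-0.526,-0.22,0.10,0,0,1.27,0.088],[-0.526,-0.22,0.10,0,0,1.27,0.088]]'; python3 t.py 0.5855,0.1643,0.15,1.62 0.5855,0.1643,0.06,1.62
```

```text
time_s: 1.5
tcp_pos: [0.5249, 0.2096, 0.166]
tool_rot: [3.141, -0.0, 1.618]
force: [0.2, 1.1, 0.2]
width: 0.0881
t 1.5 tcp [0.5249 0.2096 0.166 ] rot [ 3.141 -0.     1.618] q6 0.13 w 0.0881 F [0.2 1.1 0.2]
0.5855,0.1643,0.15,1.62 -> [-0.0481  0.0584  0.016 ] [ 0.    -0.    -0.002]
0.5855,0.1643,0.06,1.62 -> [-0.0481  0.0584  0.106 ] [ 0.    -0.    -0.002]
```

```bash
python3 -m jog '[[-0.048,0.058,0.016,0,0,0,0.07],[-0.048,0.058,0.016,0,0,0,0.07],[-0.048,0.058,0.016,0,0,0,0.07],[-0.048,0.058,0.05,0,0,0,0.07],[-0.048,0.058,0.08,0,0,0,0.07],[-0.048,0.058,0.106,0,0,0,0.07],[-0.048,0.058,0.106,0,0,0,0.0],[-0.048,0.058,0.106,0,0,0,0.0],[-0.048,0.058,0.106,0,0,0,0.0],[-0.048,0.058,0.106,0,0,0,0.0],[-0.048,0.058,0.106,0,0,0,0.0],[-0.048,0.058,0.106,0,0,0,0.0]]'
python3 - <<'E'
from h import *
grab('wrist','w1.png')
E
python3 t.py
```

```text
time_s: 2.5
tcp_pos: [0.5856, 0.1645, 0.0613]
tool_rot: [3.14, -0.0, 1.618]
force: [0.1, 1.2, -0.3]
width: 0.0321
t 2.55 tcp [0.5855 0.1644 0.0609] rot [ 3.14  -0.     1.618] q6 0.03 w 0.028 F [ 0.9  0.1 -0.1]
```

View pics/w1.png

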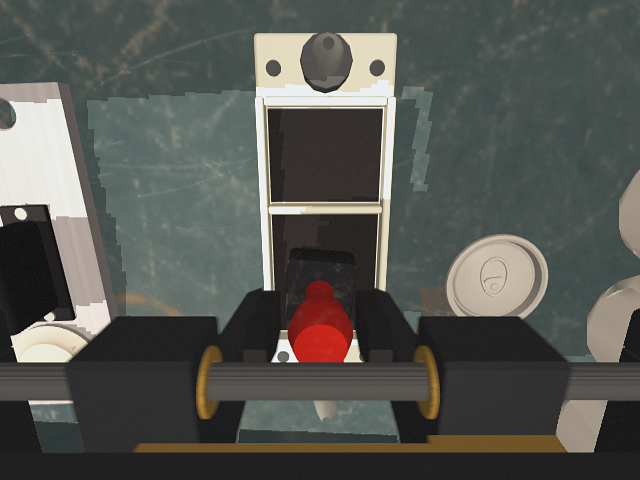

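Fingers stand either side of the red knob at (320,320). I'll finish closing and carry it.

```bash
python3 -m jog '[[0,0,0,0,0,0,0.0],[0,0,0,0,0,0,0.0],[0,0,0,0,0,0,0.0],[0,0,-0.03,0,0,0,0.0],[0,0,-0.07,0,0,0,0.0],[0,0,-0.09,0,0,0,0.0],[0,0,-0.09,0,0,0,0]]'; python3 t.py 0.598,-0.029,0.151,1.618 0.598,-0.029,0.066,1.618
```

```text
time_s: 3.13
tcp_pos: [0.5872, 0.1647, 0.156]
tool_rot: [3.132, -0.0, 1.618]
force: [0.4, 0.2, 0.9]
width: 0.0233
t 3.13 tcp [0.5872 0.1647 0.156 ] rot [ 3.132 -0.     1.618] q6 0.03 w 0.0233 F [0.4 0.2 0.9]
0.598,-0.029,0.151,1.618 -> [-0.194   0.0016  0.0049] [ 0.01 -0.    0.  ]
0.598,-0.029,0.066,1.618 -> [-0.194   0.0007  0.0899] [ 0.01 -0.    0.  ]
```

```bash
python3 -m jog '[[-0.194,0.001,0.005,0,0,0,0],[-0.194,0.001,0.005,0,0,0,0],[-0.194,0.001,0.005,0,0,0,0],[-0.194,0.001,0.005,0,0,0,0],[-0.194,0.001,0.005,0,0,0,0],[-0.194,0.001,0.005,0,0,0,0],[-0.194,0.001,0.03,0,0,0,0],[-0.194,0.001,0.06,0,0,0,0],[-0.194,0.001,0.08,0,0,0,0],[-0.194,0.001,0.0895,0.01,0,0,0],[-0.194,0.001,0.0905,0.01,0,0,0],[-0.194,0.001,0.0905,0.01,0,0,0]]'
python3 - <<'E'
from h import *
grab('wrist','w2.png')
E
python3 t.py
```

```text
time_s: 4.13
tcp_pos: [0.5981, -0.0284, 0.0649]
tool_rot: [-3.14, -0.001, 1.619]
force: [0.6, -0.1, -0.3]
width: 0.0235
t 4.18 tcp [ 0.5982 -0.0285  0.0653] rot [-3.141e+00 -1.000e-03  1.619e+00] q6 -0.29 w 0.0233 F [-0.6 -0.3 -0.6]
```

View pics/w2.png

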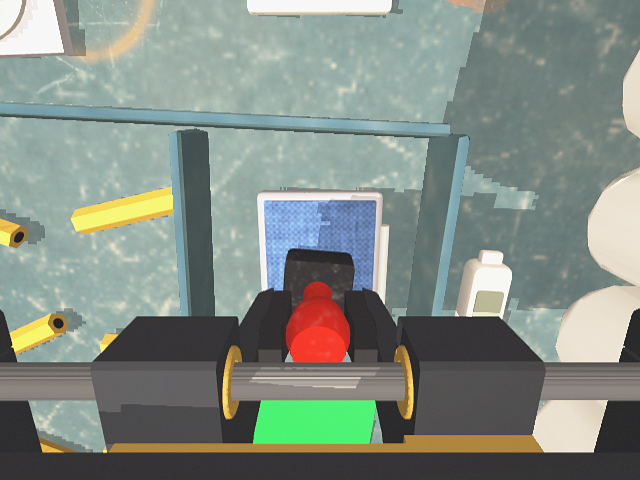

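The stamp foot sits on the felt at (320,270). I'll release and go to the cap.

```bash
python3 -m jog '[[0,0,0.0006,0,0,0,0.0],[0,0,0.0006,0,0,0,0.05],[0,0,0.0006,0,0,0,0.06],[0,0,0.0006,0,0,0,0.06],[0,0,0.0006,0,0,0,0.06],[0,0,-0.04,0,0,0,0.062],[0,0,-0.08,0,0,0,0.062],[0,0,-0.08,0,0,0,0.062]]'; python3 t.py 0.437,0.106,0.09,1.618 0.437,0.106,0.0245,1.618
```

```text
time_s: 4.85
tcp_pos: [0.6011, -0.0292, 0.1529]
tool_rot: [3.13, 0.003, 1.619]
force: [0.2, 0.2, 2.0]
width: 0.0624
t 4.85 tcp [ 0.6011 -0.0292  0.1529] rot [3.130e+00 3.000e-03 1.619e+00] q6 -0.29 w 0.0624 F [0.2 0.2 2. ]
0.437,0.106,0.09,1.618 -> [ 0.1431 -0.1582  0.0607] [0.011 0.003 0.001]
0.437,0.106,0.0245,1.618 -> [ 0.1433 -0.1589  0.1262] [0.011 0.003 0.001]
```

```bash
python3 -m jog '[[0.143,-0.158,0.03,0.01,0,0,0.066],[0.143,-0.158,0.03,0.01,0,0,0.066],[0.143,-0.158,0.03,0.01,0,0,0.066],[0.143,-0.158,0.03,0.01,0,0,0.066],[0.143,-0.158,0.03,0.01,0,0,0.066],[0.143,-0.158,0.04,0.01,0,0,0.066],[0.143,-0.159,0.06,0.01,0,0,0.066],[0.143,-0.159,0.065,0.01,0,0,0.066]]'
python3 - <<'E'
from h import *
grab('wrist','w3.png')
grab('top','t3.png')
E
python3 t.py 0.437,0.106,0.09,1.618 0.437,0.106,0.0245,1.618
```

```text
time_s: 5.52
tcp_pos: [0.435, 0.1063, 0.0842]
tool_rot: [-3.141, 0.003, 1.62]
force: [0.3, -0.1, -0.7]
width: 0.0666
t 5.62 tcp [0.436  0.1058 0.0853] rot [-3.141e+00  3.000e-03  1.619e+00] q6 -0.07 w 0.0661 F [ 0.3 -1.3  0.7]
0.437,0.106,0.09,1.618 -> [ 0.0001  0.001  -0.0047] [-0.     0.003  0.001]
0.437,0.106,0.0245,1.618 -> [0.0003 0.001  0.0608] [-0.     0.003  0.001]
```

View pics/w3.png

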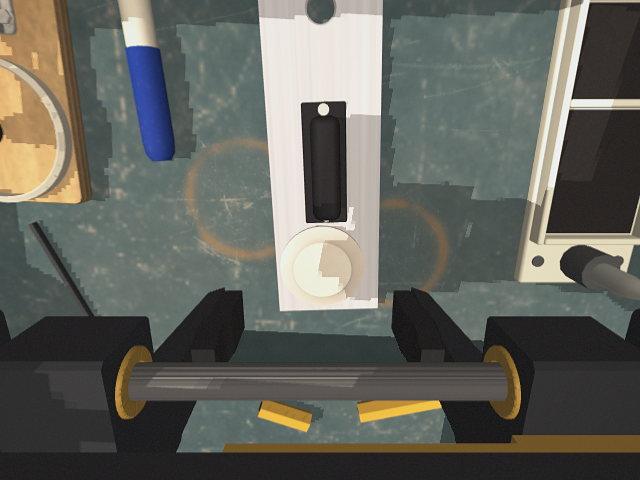

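View pics/t3.png

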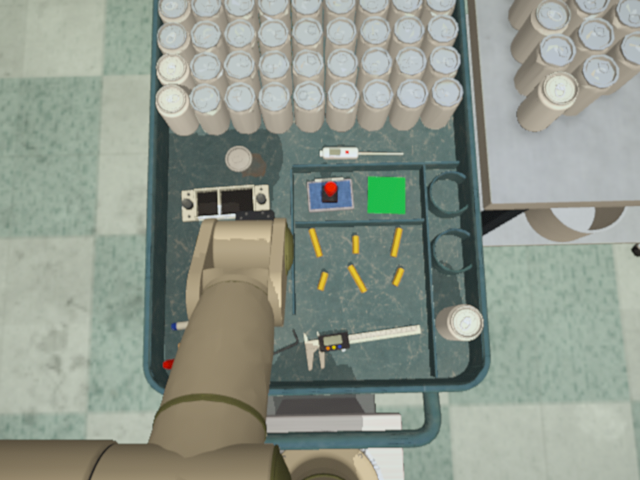

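The stamp stands on the pad (330,190) in the top view, and the cap (320,265 in the wrist view) lies centred between the fingers.

```bash
python3 -m jog '[[0,0.001,0.03,0,0,0,0.066],[0,0.001,0.05,0,0,0,0.066],[0,0.001,0.06,0,0,0,0.066],[0,0.001,0.0605,0,0,0,0.066],[0,0.001,0.0605,0,0,0,0.0],[0,0.001,0.0605,0,0,0,0.0],[0,0.001,0.0605,0,0,0,0.0],[0,0.001,0.0605,0,0,0,0.0],[0,0.001,0.0605,0,0,0,0.0]]'; python3 t.py
```

```text
time_s: 6.37
tcp_pos: [0.4378, 0.1056, 0.0259]
tool_rot: [3.14, 0.003, 1.619]
force: [-0.8, -1.7, 7.2]
width: 0.0494
t 6.37 tcp [0.4378 0.1056 0.0259] rot [3.140e+00 3.000e-03 1.619e+00] q6 -0.07 w 0.0494 F [-0.8 -1.7  7.2]
```

```bash
python3 -m jog '[[0,0,-0.002,0,0,0,0],[0,0,-0.02,0,0,0,0],[0,0,-0.05,0,0,0,0],[0,0,-0.08,0,0,0,0],[0,0,-0.1,0,0,0,0],[0,0,-0.1,0,0,0,0]]'
python3 - <<'E'
from h import *
grab('wrist','w4.png')
E
python3 t.py 0.5977,-0.1487,0.12,1.618 0.5977,-0.1487,0.021,1.618
```

```text
time_s: 6.87
tcp_pos: [0.4393, 0.106, 0.1297]
tool_rot: [3.132, 0.004, 1.619]
force: [0.6, 0.1, -0.5]
width: 0.0489
t 6.92 tcp [0.4383 0.106  0.1274] rot [3.136e+00 3.000e-03 1.619e+00] q6 -0.07 w 0.0491 F [ 1.  -0.2 -1.6]
0.5977,-0.1487,0.12,1.618 -> [-0.262   0.1469  0.0092] [0.006 0.003 0.001]
0.5977,-0.1487,0.021,1.618 -> [-0.2616  0.1464  0.1082] [0.006 0.003 0.001]
```

View pics/w4.png

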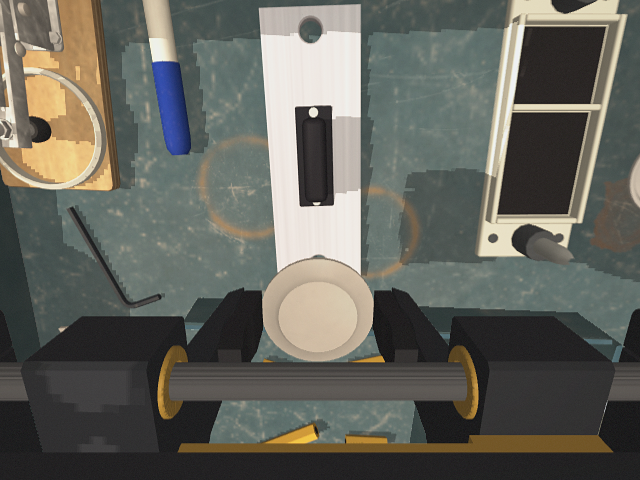

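```bash
python3 -m jog '[[-0.262,0.147,0,0,0,0,0],[-0.262,0.147,0,0,0,0,0],[-0.262,0.147,0,0,0,0,0],[-0.262,0.147,0,0,0,0,0],[-0.262,0.147,0,0,0,0,0],[-0.262,0.147,0,0,0,0,0],[-0.262,0.147,0,0,0,0,0],[-0.262,0.147,0.01,0,0,0,0],[-0.262,0.147,0.03,0,0,0,0],[-0.262,0.147,0.06,0,0,0,0],[-0.262,0.147,0.075,0,0,0,0],[-0.262,0.147,0.08,0,0,0,0]]'; python3 t.py 0.5977,-0.1487,0.0205,1.618
```

```text
time_s: 7.92
tcp_pos: [0.596, -0.1478, 0.0444]
tool_rot: [-3.141, -0.0, 1.619]
force: [0.4, -0.4, -1.4]
width: 0.049
t 7.92 tcp [ 0.596  -0.1478  0.0444] rot [-3.141 -0.     1.619] q6 -0.48 w 0.049 F [ 0.4 -0.4 -1.4]
0.5977,-0.1487,0.0205,1.618 -> [-0.001   0.0017  0.0239] [-0.001 -0.     0.001]
```

```bash
python3 -m jog '[[-0.001,0.0015,0.015,0,0,0,0],[-0.001,0.0015,0.0235,0,0,0,0],[-0.001,0.0015,0.0245,0,0,0,0],[-0.001,0.0015,0.0245,0,0,0,0],[-0.001,0.0015,0.0245,0,0,0,0.066],[-0.001,0.0015,0.0245,0,0,0,0.066],[-0.001,0.0015,0.0245,0,0,0,0.066],[-0.001,0.0015,0.0245,0,0,0,0.066],[-0.001,0.0015,-0.02,0,0,0,0.066],[-0.001,0.0015,-0.06,0,0,0,0.05],[-0.001,0.0015,-0.06,0,0,0,0.035]]'; python3 t.py
python3 - <<'E'
from m2 import *
im=grab('wrist','w5.png')
im=grab('top','t5.png');P=cloud(im);
for o in spacers(im,P): print('sp',o[0],np.round(o[1],1),'yaw',round(o[2],3),o[3],np.round(o[4]))
E
```

```text
time_s: 8.83
tcp_pos: [0.6005, -0.15, 0.1123]
tool_rot: [3.131, 0.005, 1.619]
force: [1.8, -1.2, 1.4]
width: 0.0547
t 8.83 tcp [ 0.6005 -0.15    0.1123] rot [3.131 0.005 1.619] q6 -0.48 w 0.0547 F [ 1.8 -1.2  1.4]
sp [0.4995 0.0042] [13.5 56. ] yaw 0.28 [0.0051 0.0099 0.0142] [314. 240.]
```

View pics/t5.png

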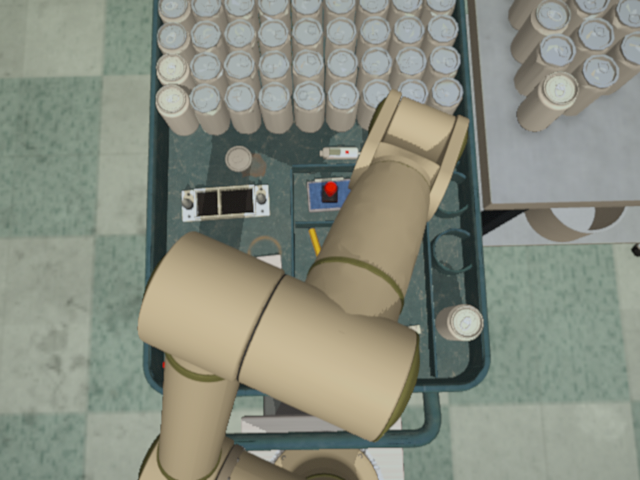

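View pics/w5.png

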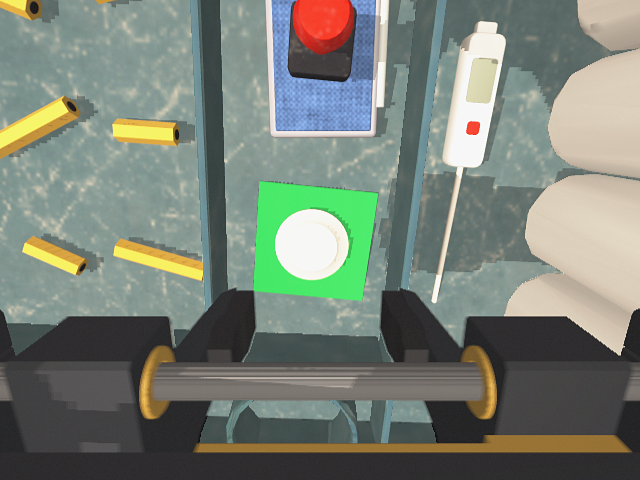

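The cap lies at the mat centre (312,244) and the stamp is upright. Now the first long spacer at (0.494,-0.164), yaw 2.87.

```bash
python3 t.py 0.4938,-0.1637,0.1,2.87
```

```text
t 8.93 tcp [ 0.5982 -0.149   0.1061] rot [3.139e+00 1.000e-03 1.619e+00] q6 -0.48 w 0.047 F [-0.  -0.6 -0.3]
0.4938,-0.1637,0.1,2.87 -> [-0.0097 -0.105   0.0059] [ 1.000e-03  3.000e-03 -1.251e+00]
```

```bash
python3 -m jog '[[-0.01,-0.105,0.0,0,0,-1.25,0.036],[-0.01,-0.105,0.0,0,0,-1.25,0.036],[-0.01,-0.105,0.0,0,0,-1.25,0.036],[-0.01,-0.105,0.0,0,0,-1.25,0.036],[-0.01,-0.105,0.0,0,0,-1.25,0.036],[-0.01,-0.105,0.0,0,0,-1.25,0.036],[-0.01,-0.105,0.0,0,0,-1.25,0.036],[-0.01,-0.105,0.0,0,0,-1.25,0.036],[-0.01,-0.105,0.0,0,0,-1.25,0.036],[-0.01,-0.105,0.0,0,0,-1.25,0.036],[-0.01,-0.105,0.0,0,0,-1.25,0.036]]'
python3 - <<'E'
from m2 import *
im=grab('wrist','w6.png');P=cloud(im);
for o in spacers(im,P): print('sp',o[0],np.round(o[1],1),'yaw',round(o[2],3),o[3],np.round(o[4]))
E
python3 t.py 0.4938,-0.1637,0.018,2.87
```

```text
time_s: 9.85
tcp_pos: [0.4931, -0.1637, 0.1045]
tool_rot: [3.141, 0.0, 2.873]
force: [0.6, -0.9, -0.3]
width: 0.0361
sp [ 0.4164 -0.0083] [18.3 38.5] yaw 2.817 [0.0064 0.0112 0.0129] [541.  59.]
sp [ 0.422  -0.0805] [14.2 63.2] yaw 0.475 [0.0066 0.0113 0.0129] [419. 102.]
sp [ 0.4229 -0.1652] [13.6 37.8] yaw 2.706 [0.0066 0.0114 0.013 ] [285. 144.]
sp [0.5003 0.0018] [12.1 66.2] yaw 0.26 [0.0062 0.0112 0.0128] [573. 191.]
sp [ 0.4938 -0.0805] [14.1 41.4] yaw 3.112 [0.0065 0.0113 0.0129] [441. 217.]
sp [ 0.4967 -0.1658] [13.6 66.5] yaw 2.879 [0.0065 0.0113 0.013 ] [316. 252.]
t 9.9 tcp [ 0.4933 -0.1637  0.1047] rot [3.142e+00 1.000e-03 2.866e+00] q6 -1.84 w 0.0363 F [-0.2  0.3 -0. ]
0.4938,-0.1637,0.018,2.87 -> [-0.0004  0.0002  0.0867] [ 0.     0.001 -0.004]
```

View pics/w6.png

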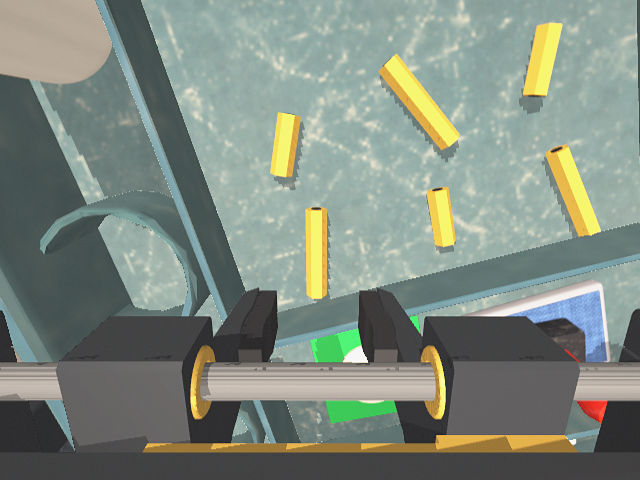

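The spacer lies along tool x between the fingers at (316,252), and the cameras agree within 3 mm.

```bash
python3 -m jog '[[-0.002,-0.001,0.03,0,0,0,0.036],[-0.002,-0.001,0.06,0,0,0,0.036],[-0.002,-0.001,0.08,0,0,0,0.036],[-0.002,-0.001,0.086,0,0,0,0.036],[-0.002,-0.001,0.0865,0,0,0,0.036],[-0.002,-0.001,0.0865,0,0,0,0.0],[-0.002,-0.001,0.0865,0,0,0,0.0],[-0.002,-0.001,0.0865,0,0,0,0.0],[-0.002,-0.001,0.0865,0,0,0,0.0],[-0.002,-0.001,0.0865,0,0,0,0.0]]'; python3 t.py
```

```text
time_s: 10.73
tcp_pos: [0.4954, -0.1655, 0.0192]
tool_rot: [-3.141, 0.002, 2.866]
force: [-0.1, 1.7, 6.5]
width: 0.012
t 10.73 tcp [ 0.4954 -0.1655  0.0192] rot [-3.141e+00  2.000e-03  2.866e+00] q6 -1.84 w 0.012 F [-0.1  1.7  6.5]
```

```bash
python3 -m jog '[[0,0,-0.03,0,0,0,0],[0,0,-0.07,0,0,0,0],[0,0,-0.11,0,0,0,0],[0,0,-0.11,0,0,0,0]]'; python3 t.py
python3 - <<'E'
from m2 import *
im=grab('wrist','w7.png')
E
```

```text
time_s: 11.07
tcp_pos: [0.4978, -0.1668, 0.1363]
tool_rot: [-3.138, 0.014, 2.866]
force: [1.0, -1.0, 0.4]
width: 0.0124
t 11.07 tcp [ 0.4978 -0.1668  0.1363] rot [-3.138  0.014  2.866] q6 -1.84 w 0.0124 F [ 1.  -1.   0.4]
```

View pics/w7.png

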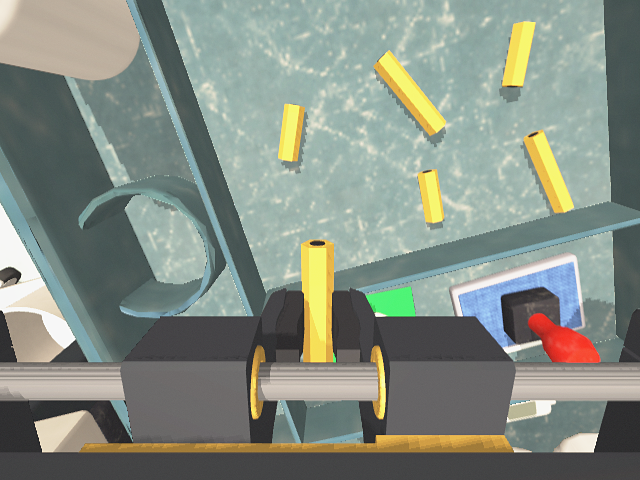

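```bash
python3 t.py 0.607,0.1684,0.11,1.621
```

```text
t 11.12 tcp [ 0.4967 -0.1662  0.1328] rot [-3.139  0.01   2.866] q6 -1.84 w 0.012 F [-0.3 -0.3 -0.5]
0.607,0.1684,0.11,1.621 -> [-0.0149  0.352   0.0221] [0.004 0.01  1.245]
```

```bash
python3 -m jog '[[-0.015,0.352,0,0,0,1.245,0],[-0.015,0.352,0,0,0,1.245,0],[-0.015,0.352,0,0,0,1.245,0],[-0.015,0.352,0,0,0,1.245,0],[-0.015,0.352,0,0,0,1.245,0],[-0.015,0.352,0,0,0,1.245,0],[-0.015,0.352,0,0,0,1.245,0],[-0.015,0.352,0,0,0,1.245,0],[-0.015,0.352,0,0,0,1.245,0],[-0.015,0.352,0.02,0,0,1.245,0],[-0.015,0.352,0.04,0,0.01,1.245,0],[-0.015,0.352,0.05,0,0.01,1.245,0]]'; python3 t.py 0.607,0.1684,0.034,1.621;python3 - <<'E'
from m2 import *
im=grab('wrist','w8.png')
E
```

```text
time_s: 12.12
tcp_pos: [0.6058, 0.1689, 0.0781]
tool_rot: [-3.139, -0.002, 1.619]
force: [-0.5, -0.7, -1.8]
width: 0.0123
t 12.12 tcp [0.6058 0.1689 0.0781] rot [-3.139e+00 -2.000e-03  1.619e+00] q6 0.04 w 0.0123 F [-0.5 -0.7 -1.8]
0.607,0.1684,0.034,1.621 -> [-0.0006  0.0013  0.0441] [-0.002 -0.002 -0.002]
```

View pics/w8.png

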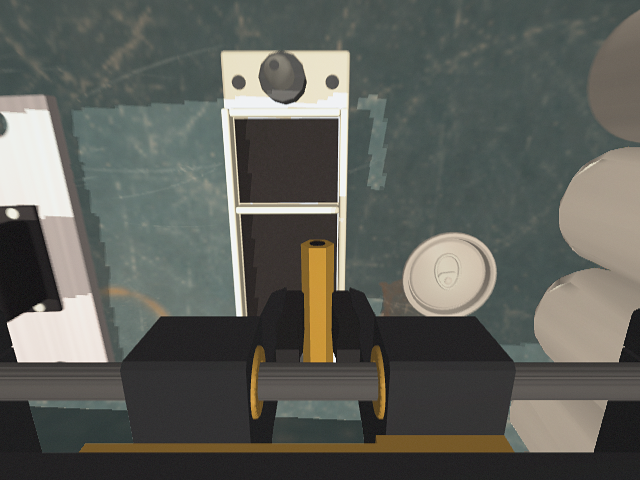

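```bash
python3 -m jog '[[-0.001,0.001,0.03,0,0,0,0],[-0.001,0.001,0.042,0,0,0,0],[-0.001,0.001,0.044,0,0,0,0],[-0.001,0.001,0.044,0,0,0,0],[-0.001,0.001,0.044,0,0,0,0.03],[-0.001,0.001,0.044,0,0,0,0.03],[-0.001,0.001,0.044,0,0,0,0.03],[-0.001,0.001,0.03,0,0,0,0.03],[-0.001,0.001,-0.03,0,0,0,0.036],[-0.001,0.001,-0.03,0,0,0,0.036]]';python3 - <<'E'
from m2 import *
im=grab('wrist','w9.png');P=cloud(im);
for o in spacers(im,P): print('sp',o[0],np.round(o[1],1),'yaw',round(o[2],3),o[3],np.round(o[4]))
E
python3 t.py
```

```text
time_s: 13.0
tcp_pos: [0.6075, 0.1672, 0.111]
tool_rot: [-3.141, -0.002, 1.623]
force: [0.8, -0.4, 0.7]
width: 0.0359
sp [0.6056 0.1649] [14.5 66.3] yaw 1.63 [0.009  0.0193 0.0208] [316. 251.]
sp [ 0.4055 -0.0136] [24.2 33.6] yaw 0.952 [0.0007 0.0109 0.0126] [ 59. 442.]
t 13.05 tcp [0.6088 0.1673 0.1139] rot [ 3.137e+00 -2.000e-03  1.624e+00] q6 0.03 w 0.0359 F [ 1.7 -0.2  3.5]
```

View pics/w9.png

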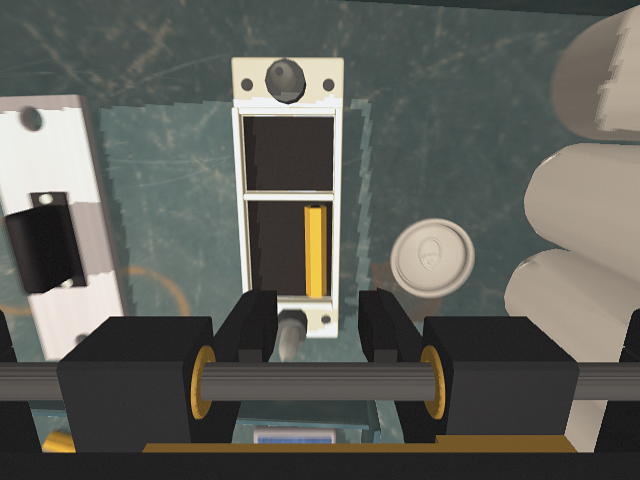

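The first long spacer lies flat in the bay at (316,251), top at z 0.020. Next is the long one near (0.4995,0.003).

```bash
python3 t.py 0.4995,0.003,0.1,0.277
```

```text
t 13.05 tcp [0.6088 0.1673 0.1139] rot [ 3.137e+00 -2.000e-03  1.624e+00] q6 0.03 w 0.0359 F [ 1.7 -0.2  3.5]
0.4995,0.003,0.1,0.277 -> [-0.1584 -0.1179  0.013 ] [ 0.003 -0.005  1.347]
```

```bash
python3 -m jog '[[-0.158,-0.118,0.003,0,0,1.347,0.03],[-0.158,-0.118,0.003,0,0,1.347,0.03],[-0.158,-0.118,0.003,0,0,1.347,0.03],[-0.158,-0.118,0.003,0,0,1.347,0.03],[-0.158,-0.118,0.003,0,0,1.347,0.03],[-0.158,-0.118,0.003,0,0,1.347,0.03],[-0.158,-0.118,0.003,0,0,1.347,0.03],[-0.158,-0.118,0.003,0,0,1.347,0.03],[-0.158,-0.118,0.003,0,0,1.347,0.03],[-0.158,-0.118,0.003,0,0,1.347,0.03],[-0.158,-0.118,0.003,0,0,1.347,0.03],[-0.158,-0.118,0.003,0,0,1.347,0.03]]'
python3 - <<'E'
from m2 import *
im=grab('wrist','w10.png');P=cloud(im);
for o in spacers(im,P): print('sp',o[0],np.round(o[1],1),'yaw',round(o[2],3),o[3],np.round(o[4]))
E
python3 t.py 0.4995,0.003,0.018,0.277
```

```text
time_s: 14.05
tcp_pos: [0.4993, 0.0032, 0.11]
tool_rot: [-3.141, -0.005, 0.273]
force: [0.1, -0.4, -0.0]
width: 0.0301
sp [0.5995 0.1652] [11.1 59.7] yaw 1.815 [0.0083 0.0171 0.0207] [102.   7.]
sp [0.4957 0.0024] [13.7 64.2] yaw 0.265 [0.0067 0.0113 0.0128] [318. 250.]
sp [ 0.4918 -0.0803] [14.2 36.5] yaw 3.108 [0.0065 0.0112 0.0129] [430. 289.]
sp [ 0.4199 -0.0117] [16.2 30.2] yaw 2.817 [0.0058 0.0109 0.0127] [309. 348.]
sp [0.2981 0.1724] [1.4 8.8] yaw 1.548 [0.0094 0.0105 0.0113] [ 41. 430.]
sp [0.2938 0.152 ] [ 6.1 24.4] yaw 1.024 [0.0108 0.0117 0.0127] [ 65. 441.]
sp [0.2935 0.137 ] [ 4.2 12.2] yaw 0.491 [0.0091 0.0109 0.0122] [ 86. 444.]
sp [0.2818 0.1681] [3.6 5.2] yaw 0.271 [0.0115 0.0119 0.0128] [ 43. 449.]
t 14.1 tcp [0.4993 0.0033 0.11  ] rot [-3.141 -0.005  0.279] q6 1.06 w 0.0302 F [ 0.   0.9 -0.6]
0.4995,0.003,0.018,0.277 -> [-0.0004  0.0004  0.092 ] [-0.001 -0.005  0.002]
```

View pics/w10.png

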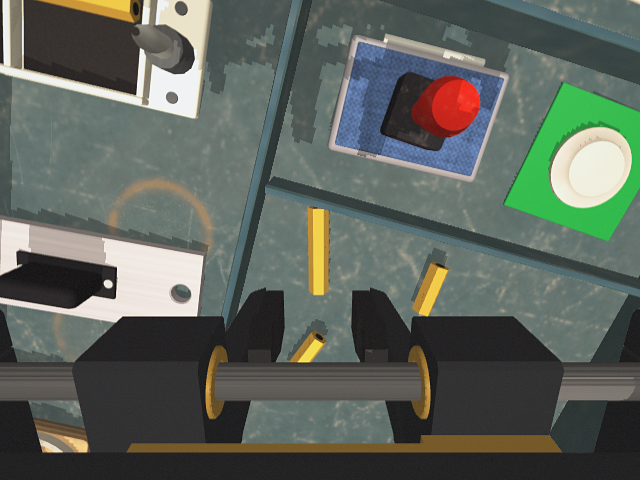

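The spacer at (318,250) is centred between the fingers, so I descend and grip.

```bash
python3 -m jog '[[-0.001,0,0.03,0,0,0,0.03],[-0.001,0,0.06,0,0,0,0.03],[-0.001,0,0.085,0,0,0,0.03],[-0.001,0,0.0915,0,0,0,0.03],[-0.001,0,0.092,0,0,0,0.03],[-0.001,0,0.092,0,0,0,0.0],[-0.001,0,0.092,0,0,0,0.0],[-0.001,0,0.092,0,0,0,0.0],[-0.001,0,0.092,0,0,0,0.0],[-0.001,0,0.05,0,0,0,0.0],[-0.001,0,0.01,0,0,0,0.0],[-0.001,0,-0.01,0,0,0,0.0]]'; python3 t.py 0.571,0.1666,0.11,1.621
```

```text
time_s: 15.1
tcp_pos: [0.4995, 0.0028, 0.1244]
tool_rot: [3.14, -0.01, 0.279]
force: [0.5, -0.1, 0.3]
width: 0.0125
t 15.1 tcp [0.4995 0.0028 0.1244] rot [ 3.14  -0.01   0.279] q6 1.06 w 0.0125 F [ 0.5 -0.1  0.3]
0.571,0.1666,0.11,1.621 -> [ 0.1138 -0.1378  0.0153] [ 0.008 -0.007 -1.342]
```

```bash
python3 -m jog '[[0.114,-0.138,0,0,0,-1.342,0],[0.114,-0.138,0,0,0,-1.342,0],[0.114,-0.138,0,0,0,-1.342,0],[0.114,-0.138,0,0,0,-1.342,0],[0.114,-0.138,0,0,0,-1.342,0],[0.114,-0.138,0,0,0,-1.342,0],[0.114,-0.138,0,0,0,-1.342,0],[0.114,-0.138,0,0,0,-1.342,0],[0.114,-0.138,0,0,0,-1.342,0],[0.114,-0.138,0,0,0,-1.342,0],[0.114,-0.138,0.02,0.005,-0.007,-1.342,0],[0.114,-0.138,0.04,0.005,-0.007,-1.342,0]]'
python3 - <<'E'
from m2 import *
im=grab('wrist','w11.png')
E
python3 t.py 0.571,0.1666,0.034,1.621
```

```text
time_s: 16.1
tcp_pos: [0.5721, 0.167, 0.0862]
tool_rot: [3.136, 0.002, 1.627]
force: [1.2, -0.3, -1.5]
width: 0.012
t 16.15 tcp [0.5699 0.1667 0.0815] rot [-3.140e+00  2.000e-03  1.622e+00] q6 0.04 w 0.0119 F [-1.4 -0.6 -4.6]
0.571,0.1666,0.034,1.621 -> [-0.0001  0.0012  0.0475] [-0.002  0.002  0.001]
```

View pics/w11.png

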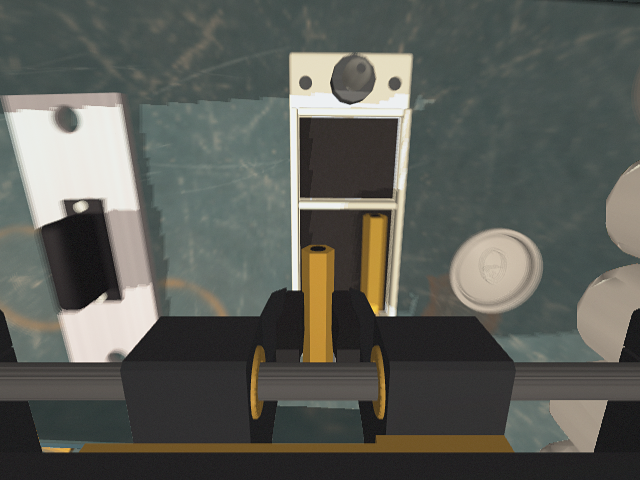

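Aligned over the left side of the long bay (spacer end at (318,247)), clear of the first one at (375,260). Releasing.

```bash
python3 -m jog '[[0,0.001,0.03,0,0,0,0],[0,0.001,0.045,0,0,0,0],[0,0.001,0.0475,0,0,0,0],[0,0.001,0.0475,0,0,0,0],[0,0.001,0.0475,0,0,0,0.03],[0,0.001,0.0475,0,0,0,0.03],[0,0.001,0.0475,0,0,0,0.03],[0,0.001,0.035,0,0,0,0.03],[0,0.001,-0.02,0,0,0,0.036],[0,0.001,-0.02,0,0,0,0.036]]';python3 - <<'E'
from m2 import *
im=grab('wrist','w12.png');P=cloud(im);
for o in spacers(im,P): print('sp',o[0],np.round(o[1],1),'yaw',round(o[2],3),o[3],np.round(o[4]))
E
python3 t.py 0.4207,-0.0802,0.1,0.485
```

```text
time_s: 16.98
tcp_pos: [0.5725, 0.167, 0.107]
tool_rot: [3.137, 0.002, 1.623]
force: [0.9, 0.8, 2.5]
width: 0.0361
sp [0.571  0.1628] [14.4 65.5] yaw 1.625 [0.0142 0.0193 0.0209] [315. 255.]
sp [0.6064 0.1658] [15.6 64.3] yaw 1.632 [0.0139 0.0193 0.0208] [369. 249.]
sp [0.3726 0.0138] [24.7 32.3] yaw 2.873 [0.0001 0.0117 0.013 ] [ 56. 425.]
t 17.03 tcp [0.5732 0.1671 0.1083] rot [3.134e+00 2.000e-03 1.623e+00] q6 0.04 w 0.0363 F [1.2 0.5 2.1]
0.4207,-0.0802,0.1,0.485 -> [-0.2391 -0.1652  0.0074] [ 0.007 -0.003  1.138]
```

View pics/w12.png

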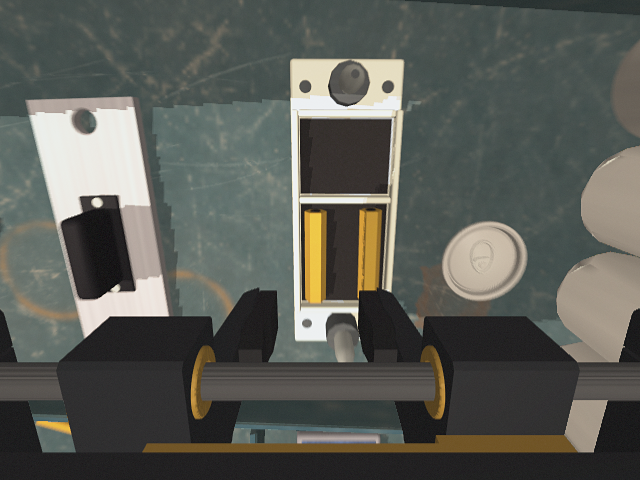

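Both long spacers lie flat in the bay at (315,255) and (369,250). A partial blob suggests a short one may have moved, so I'll check that in the next view.

```bash
python3 -m jog '[[-0.239,-0.165,0.003,0,0,1.138,0.036],[-0.239,-0.165,0.003,0,0,1.138,0.036],[-0.239,-0.165,0.003,0,0,1.138,0.036],[-0.239,-0.165,0.003,0,0,1.138,0.036],[-0.239,-0.165,0.003,0,0,1.138,0.036],[-0.239,-0.165,0.003,0,0,1.138,0.036],[-0.239,-0.165,0.003,0,0,1.138,0.036],[-0.239,-0.165,0.003,0,0,1.138,0.036],[-0.239,-0.165,0.003,0,0,1.138,0.036],[-0.239,-0.165,0.003,0,0,1.138,0.036],[-0.239,-0.165,0.003,0,0,1.138,0.036]]'
python3 - <<'E'
from m2 import *
im=grab('wrist','w13.png');P=cloud(im);
for o in spacers(im,P): print('sp',o[0],np.round(o[1],1),'yaw',round(o[2],3),o[3],np.round(o[4]))
im=grab('top','t13.png');P=cloud(im);
for o in spacers(im,P): print('top',o[0],np.round(o[1],1),'yaw',round(o[2],3),o[3],np.round(o[4]))
E
python3 t.py 0.4207,-0.0802,0.018,0.485
```

```text
time_s: 17.95
tcp_pos: [0.4209, -0.0801, 0.1048]
tool_rot: [3.137, -0.006, 0.487]
force: [0.8, -0.1, -0.3]
width: 0.0361
sp [ 0.4912 -0.0802] [13.9 36.9] yaw 3.119 [0.0067 0.0113 0.0129] [372. 153.]
sp [0.3845 0.0178] [13.8 37.2] yaw 2.836 [0.0061 0.0112 0.0127] [158. 231.]
sp [ 0.4206 -0.0814] [13.2 60.2] yaw 0.48 [0.0068 0.0113 0.0128] [319. 251.]
sp [ 0.423 -0.167] [18.2 33.3] yaw 2.706 [0.0065 0.0113 0.0129] [428. 302.]
top [0.6047 0.1684] [15.  60.2] yaw 1.629 [0.0066 0.0169 0.0213] [236. 193.]
top [0.5724 0.1674] [16.9 62.8] yaw 1.602 [0.0082 0.0172 0.0218] [237. 209.]
top [0.2894 0.2522] [14.  62.2] yaw 1.549 [0.0081 0.0111 0.014 ] [192. 347.]
top [0.2599 0.2008] [ 4.1 10.3] yaw 1.534 [0.0076 0.0111 0.0125] [220. 361.]
top [0.2417 0.1716] [21.8 56.7] yaw 1.721 [0.0079 0.0115 0.0145] [235. 370.]
top [0.2321 0.1407] [10.6 20.9] yaw 2.426 [0.0087 0.0114 0.0143] [249. 374.]
top [0.2321 0.2327] [14.1 75.9] yaw 1.554 [0.0076 0.0114 0.0143] [204. 375.]
t 18.05 tcp [ 0.421  -0.0798  0.1046] rot [ 3.137 -0.006  0.489] q6 0.62 w 0.036 F [-0.2  0.1 -0.1]
0.4207,-0.0802,0.018,0.485 -> [-0.001  -0.0002  0.0866] [ 0.005 -0.006  0.004]
```

View pics/w13.png

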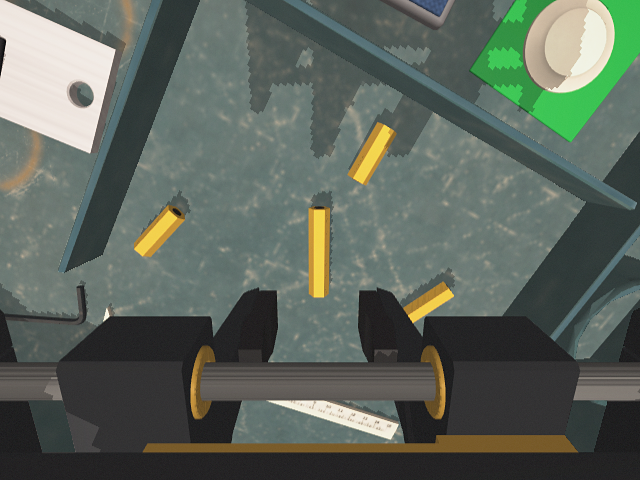

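The short at (158,231) was knocked to (0.3845,0.0178). The long one at (319,251) is centred, so I grip it.

```bash
python3 -m jog '[[-0.001,0,0.03,0,0,0,0.036],[-0.001,0,0.06,0,0,0,0.036],[-0.001,0,0.08,0,0,0,0.036],[-0.001,0,0.086,0,0,0,0.036],[-0.001,0,0.0866,0,0,0,0.036],[-0.001,0,0.0866,0,0,0,0.0],[-0.001,0,0.0866,0,0,0,0.0],[-0.001,0,0.0866,0,0,0,0.0],[-0.001,0,0.0866,0,0,0,0.0],[-0.001,0,0.05,0,0,0,0.0],[-0.001,0,0.01,0,0,0,0.0],[-0.001,0,-0.01,0,0,0,0.0]]'; python3 t.py 0.5887,0.1675,0.11,1.621
```

```text
time_s: 19.05
tcp_pos: [0.4209, -0.0806, 0.1183]
tool_rot: [3.133, -0.009, 0.489]
force: [1.3, -0.4, -0.0]
width: 0.0122
t 19.05 tcp [ 0.4209 -0.0806  0.1183] rot [ 3.133 -0.009  0.489] q6 0.61 w 0.0122 F [ 1.3 -0.4 -0. ]
0.5887,0.1675,0.11,1.621 -> [ 0.2646 -0.1403  0.0095] [ 0.012 -0.003 -1.132]
```

```bash
python3 -m jog '[[0.265,-0.14,0,0,0,-1.132,0],[0.265,-0.14,0,0,0,-1.132,0],[0.265,-0.14,0,0,0,-1.132,0],[0.265,-0.14,0,0,0,-1.132,0],[0.265,-0.14,0,0,0,-1.132,0],[0.265,-0.14,0,0,0,-1.132,0],[0.265,-0.14,0,0,0,-1.132,0],[0.265,-0.14,0,0,0,-1.132,0],[0.265,-0.14,0,0,0,-1.132,0],[0.265,-0.14,0.01,0.008,-0.005,-1.132,0],[0.265,-0.14,0.03,0.008,-0.005,-1.132,0],[0.265,-0.14,0.03,0.008,-0.005,-1.132,0]]'
python3 - <<'E'
from m2 import *
im=grab('wrist','w14.png')
E
python3 t.py 0.5887,0.1675,0.0355,1.621
```

```text
time_s: 20.05
tcp_pos: [0.5876, 0.1668, 0.086]
tool_rot: [-3.138, 0.004, 1.617]
force: [-1.2, 0.7, -1.1]
width: 0.0123
t 20.1 tcp [0.5883 0.1668 0.0878] rot [-3.14   0.004  1.618] q6 0.04 w 0.0123 F [-0.4  0.4 -0.4]
0.5887,0.1675,0.0355,1.621 -> [0.0008 0.0006 0.0523] [-0.002  0.004 -0.003]
```

View pics/w14.png

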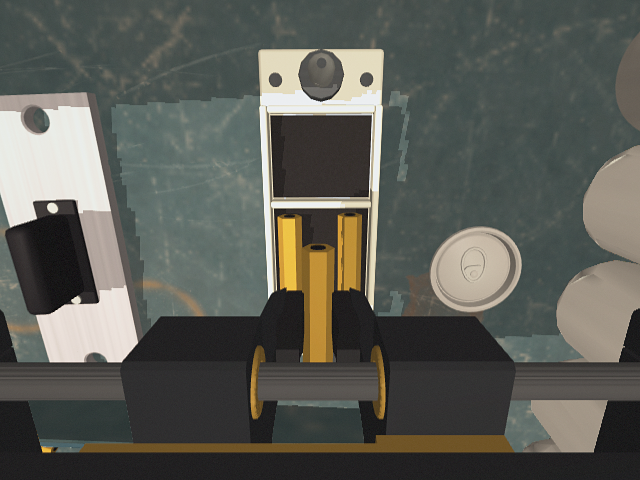

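The third one is centred over the gap between the two placed ones, end at (318,247).

```bash
python3 -m jog '[[0.0005,0.0005,0.03,0,0,0,0],[0.0005,0.0005,0.048,0,0,0,0],[0.0005,0.0005,0.0523,0,0,0,0],[0.0005,0.0005,0.0523,0,0,0,0],[0.0005,0.0005,0.0523,0,0,0,0.026],[0.0005,0.0005,0.0523,0,0,0,0.026],[0.0005,0.0005,0.0523,0,0,0,0.026],[0.0005,0.0005,0.035,0,0,0,0.03],[0.0005,0.0005,-0.02,0,0,0,0.036],[0.0005,0.0005,-0.02,0,0,0,0.036]]';python3 - <<'E'
from m2 import *
im=grab('wrist','w15.png');P=cloud(im);
for o in spacers(im,P): print('sp',o[0],np.round(o[1],1),'yaw',round(o[2],3),o[3],np.round(o[4]))
E
python3 t.py 0.4935,-0.08,0.1,3.118 0.4935,-0.08,0.1,-0.023
```

```text
time_s: 20.93
tcp_pos: [0.5903, 0.1677, 0.1129]
tool_rot: [3.137, 0.004, 1.617]
force: [0.3, 0.6, 1.5]
width: 0.0361
sp [0.6061 0.165 ] [14.7 66.1] yaw 1.627 [0.0138 0.0193 0.0209] [340. 251.]
sp [0.5705 0.1627] [14.8 66. ] yaw 1.621 [0.0137 0.0193 0.0208] [288. 252.]
sp [0.5889 0.1637] [14.2 65.7] yaw 1.611 [0.0141 0.0193 0.0209] [315. 252.]
sp [0.3838 0.0106] [26.1 32. ] yaw 2.795 [0.0004 0.0118 0.0128] [ 53. 421.]
t 20.98 tcp [0.591  0.1678 0.1141] rot [3.134e+00 3.000e-03 1.617e+00] q6 0.04 w 0.0361 F [ 0.7 -0.5  2.7]
0.4935,-0.08,0.1,3.118 -> [-0.2429 -0.109   0.0141] [ 0.003  0.008 -1.501]
0.4935,-0.08,0.1,-0.023 -> [-0.2429 -0.109   0.0141] [ 0.008 -0.003  1.64 ]
```

View pics/w15.png

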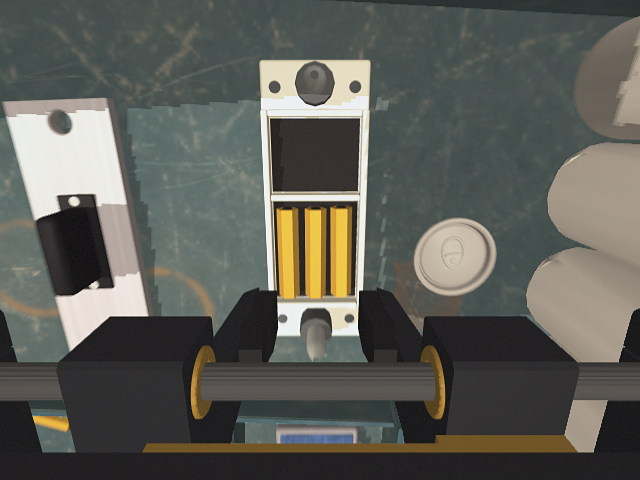

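All three long spacers lie flat side by side (tops at z 0.0193–0.021). Now the shorts, starting with (0.4925,-0.080).

```bash
python3 -m jog '[[-0.243,-0.108,0.003,0,0,-1.5,0.036],[-0.243,-0.108,0.003,0,0,-1.5,0.036],[-0.243,-0.108,0.003,0,0,-1.5,0.036],[-0.243,-0.108,0.003,0,0,-1.5,0.036],[-0.243,-0.108,0.003,0,0,-1.5,0.036],[-0.243,-0.108,0.003,0,0,-1.5,0.036],[-0.243,-0.108,0.003,0,0,-1.5,0.036],[-0.243,-0.108,0.003,0,0,-1.5,0.036],[-0.243,-0.108,0.003,0,0,-1.5,0.036],[-0.243,-0.108,0.003,0,0,-1.5,0.036],[-0.243,-0.108,0.003,0,0,-1.5,0.036],[-0.243,-0.108,0.003,0,0,-1.5,0.036]]'
python3 - <<'E'
from m2 import *
im=grab('wrist','w16.png');P=cloud(im);
for o in spacers(im,P): print('sp',o[0],np.round(o[1],1),'yaw',round(o[2],3),o[3],np.round(o[4]))
E
python3 t.py 0.4925,-0.08,0.018,3.118
```

```text
time_s: 21.98
tcp_pos: [0.4943, -0.0801, 0.1111]
tool_rot: [-3.139, 0.007, 3.056]
force: [-0.6, 0.2, -0.1]
width: 0.036
sp [0.3816 0.0167] [11.1 41. ] yaw 2.845 [0.0008 0.0111 0.0129] [467.  51.]
sp [ 0.4245 -0.1675] [16.3 40.8] yaw 2.72 [0.0062 0.0114 0.0129] [172. 151.]
sp [ 0.4939 -0.0806] [14.1 41.4] yaw 3.136 [0.0065 0.0113 0.0129] [317. 243.]
t 22.03 tcp [ 0.4943 -0.0801  0.1111] rot [-3.139  0.007  3.063] q6 -1.89 w 0.0358 F [ 0.5 -0.1  0.4]
0.4925,-0.08,0.018,3.118 -> [0.0025 0.0002 0.0931] [-0.003  0.007 -0.055]
```

View pics/w16.png

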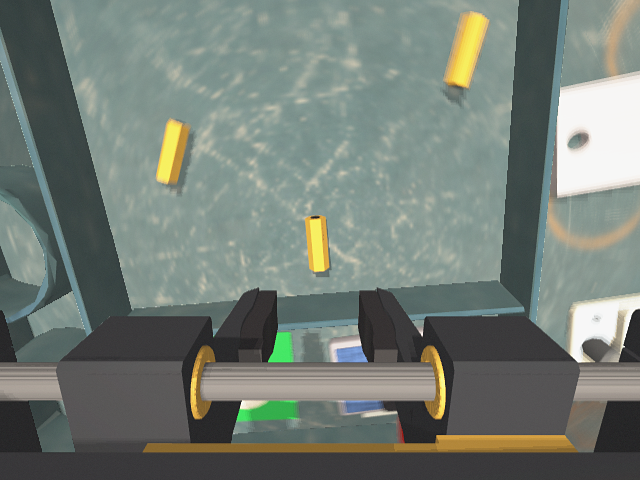

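Centred at (317,243), with 0.055 rad of turn still to make.

```bash
python3 -m jog '[[0.002,0,0.03,0,0,-0.06,0.036],[0.002,0,0.06,0,0,-0.06,0.036],[0.002,0,0.085,0,0,-0.06,0.036],[0.002,0,0.0925,0,0,-0.06,0.036],[0.002,0,0.093,0,0,-0.06,0.036],[0.002,0,0.093,0,0,-0.06,0.0],[0.002,0,0.093,0,0,-0.06,0.0],[0.002,0,0.093,0,0,-0.06,0.0],[0.002,0,0.093,0,0,-0.06,0.0],[0.002,0,0.05,0,0,-0.06,0.0],[0.002,0,0.01,0,0,-0.06,0.0],[0.002,0,-0.01,0,0,-0.06,0.0]]'; python3 t.py 0.6038,0.2304,0.11,1.621
```

```text
time_s: 23.03
tcp_pos: [0.4934, -0.0803, 0.1256]
tool_rot: [-3.136, 0.012, 3.123]
force: [0.7, -0.1, 0.6]
width: 0.0119
t 23.03 tcp [ 0.4934 -0.0803  0.1256] rot [-3.136  0.012  3.123] q6 -1.95 w 0.0119 F [ 0.7 -0.1  0.6]
0.6038,0.2304,0.11,1.621 -> [-0.1045  0.3127  0.0152] [0.005 0.014 1.502]
```

```bash
python3 -m jog '[[-0.105,0.313,0,0,0,1.502,0],[-0.105,0.313,0,0,0,1.502,0],[-0.105,0.313,0,0,0,1.502,0],[-0.105,0.313,0,0,0,1.502,0],[-0.105,0.313,0,0,0,1.502,0],[-0.105,0.313,0,0,0,1.502,0],[-0.105,0.313,0,0,0,1.502,0],[-0.105,0.313,0,0,0,1.502,0],[-0.105,0.313,0,0,0,1.502,0],[-0.105,0.313,0,0,0,1.502,0],[-0.105,0.313,0.01,0,0.01,1.502,0],[-0.105,0.313,0.03,0,0.01,1.502,0]]'
python3 - <<'E'
from m2 import *
im=grab('wrist','w17.png')
E
python3 t.py 0.6038,0.2304,0.034,1.621
```

```text
time_s: 24.03
tcp_pos: [0.6056, 0.2315, 0.0975]
tool_rot: [3.13, 0.001, 1.701]
force: [-0.6, -0.5, -0.8]
width: 0.0121
t 24.08 tcp [0.6034 0.2306 0.0919] rot [3.138e+00 2.000e-03 1.693e+00] q6 0.06 w 0.0119 F [-1.6 -0.1 -4.8]
0.6038,0.2304,0.034,1.621 -> [-0.0002  0.0002  0.0579] [0.004 0.002 0.072]
```

View pics/w17.png

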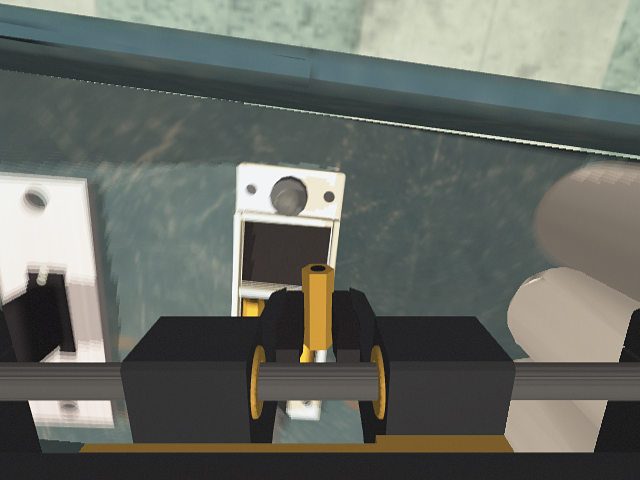

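Over the right side of the short bay, with 0.07 rad of turn left. I'll correct that while lowering.

```bash
python3 -m jog '[[0,0,0.02,0,0,0.072,0],[0,0,0.045,0,0,0.072,0],[0,0,0.057,0,0,0.072,0],[0,0,0.0579,0,0,0.072,0],[0,0,0.0579,0,0,0.072,0],[0,0,0.0579,0,0,0.072,0.03],[0,0,0.0579,0,0,0.072,0.03],[0,0,0.0579,0,0,0.072,0.03],[0,0,0.04,0,0,0.072,0.03],[0,0,-0.01,0,0,0.072,0.036],[0,0,-0.01,0,0,0.072,0.036]]';python3 - <<'E'
from m2 import *
im=grab('wrist','w18.png');P=cloud(im);
for o in spacers(im,P): print('sp',o[0],np.round(o[1],1),'yaw',round(o[2],3),o[3],np.round(o[4]))
E
python3 t.py 0.423,-0.165,0.1,2.7
```

```text
time_s: 25.0
tcp_pos: [0.6054, 0.2311, 0.108]
tool_rot: [3.13, 0.0, 1.622]
force: [0.9, 0.3, 1.3]
width: 0.036
sp [0.6035 0.2294] [13.9 42.9] yaw 1.631 [0.0139 0.0193 0.0209] [314. 252.]
sp [0.605  0.1738] [14.4 49.6] yaw 1.626 [0.0136 0.0193 0.0208] [312. 330.]
sp [0.5879 0.1725] [14.6 49. ] yaw 1.62 [0.0139 0.0192 0.0208] [288. 331.]
sp [0.5767 0.1515] [3.1 8. ] yaw 1.574 [0.0137 0.0158 0.019 ] [271. 358.]
t 25.05 tcp [0.6055 0.2311 0.1076] rot [3.129 0.    1.622] q6 0.13 w 0.036 F [0.5 0.9 1.1]
0.423,-0.165,0.1,2.7 -> [-0.3863 -0.2025  0.0052] [ 0.011  0.007 -1.078]
```

View pics/w18.png

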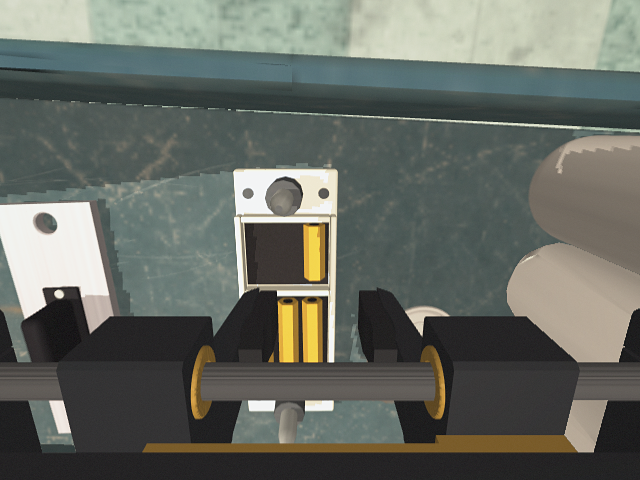

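The short spacer lies flat in the short bay at (314,252). Next one.

```bash
python3 -m jog '[[-0.386,-0.202,0.0,0.01,0,-1.078,0.036],[-0.386,-0.202,0.0,0.01,0,-1.078,0.036],[-0.386,-0.202,0.0,0.01,0,-1.078,0.036],[-0.386,-0.202,0.0,0.01,0,-1.078,0.036],[-0.386,-0.202,0.0,0.01,0,-1.078,0.036],[-0.386,-0.202,0.0,0.01,0,-1.078,0.036],[-0.386,-0.202,0.0,0.01,0,-1.078,0.036],[-0.386,-0.202,0.0,0.01,0,-1.078,0.036],[-0.386,-0.202,0.0,0.01,0,-1.078,0.036],[-0.386,-0.202,0.0,0.01,0,-1.078,0.036],[-0.386,-0.202,0.0,0.01,0,-1.078,0.036],[-0.386,-0.202,0.0,0.01,0,-1.078,0.036]]'
python3 - <<'E'
from m2 import *
im=grab('wrist','w19.png');P=cloud(im);
for o in spacers(im,P): print('sp',o[0],np.round(o[1],1),'yaw',round(o[2],3),o[3],np.round(o[4]))
E
python3 t.py 0.423,-0.165,0.018,2.7
```

```text
time_s: 26.05
tcp_pos: [0.4213, -0.1689, 0.1049]
tool_rot: [-3.138, 0.006, 2.696]
force: [0.1, -0.2, 0.4]
width: 0.0358
sp [0.3846 0.0176] [16.1 36.6] yaw 2.885 [0.006  0.0111 0.0129] [585.  59.]
sp [ 0.4242 -0.166 ] [13.8 41.6] yaw 2.714 [0.0065 0.0114 0.0129] [324. 249.]
t 26.1 tcp [ 0.422  -0.1676  0.1049] rot [-3.139  0.006  2.695] q6 -1.76 w 0.0361 F [ 0.1 -0.3 -0. ]
0.423,-0.165,0.018,2.7 -> [0.0007 0.003  0.0869] [-0.003  0.006 -0.005]
```

View pics/w19.png

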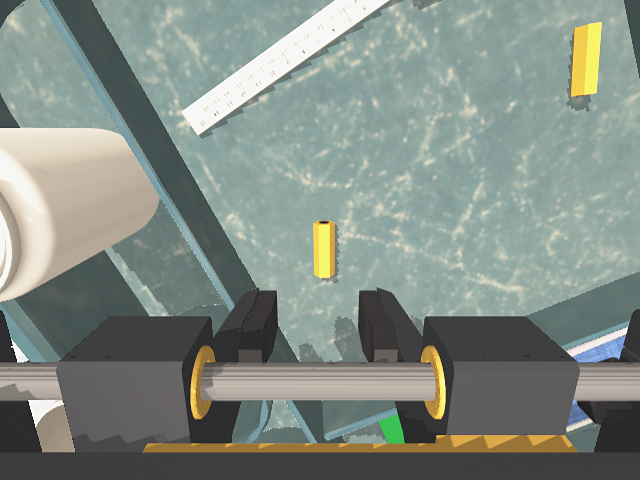

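The spacer is between the fingers at (324,249). I'll check the gripper body's clearance to the sample can before descending.

Run:
```python
from m2 import *
im=grab('top');P=cloud(im)
w=(P[...,2]>.10)&(P[...,2]<.135)&(P[...,1]<-.2)&(P[...,1]>-.4)&(P[...,0]>.2)&(P[...,0]<.45)
print(rect(P[w]),w.sum(),P[w].min(0),P[w].max(0))
c=np.array([(P[w][:,0].min()+P[w][:,0].max())/2,(P[w][:,1].min()+P[w][:,1].max())/2])
for yaw in (2.7,):
    d=c-[.423,-.165];print(d@[np.cos(yaw),np.sin(yaw)],d@[np.sin(yaw),-np.cos(yaw)])
```

```text
(array([ 319.7, -274.7]), array([43.1, 66. ]), 53.99) 700 [ 0.2946 -0.2956  0.1004] [ 0.3562 -0.2401  0.1238]
0.044321673913117234 -0.13469147122639866
```

Run:
```python
from m2 import *
im=grab('scene','s20.png');P=cloud(im)
w=(P[...,2]>.02)&(P[...,2]<.135)&(P[...,1]<-.22)&(P[...,1]>-.4)&(P[...,0]>.25)&(P[...,0]<.42)
q=P[w];q=q[:,:2]
from scipy.optimize import least_squares
f=lambda v:np.hypot(q[:,0]-v[0],q[:,1]-v[1])-.033
q2=P[w&(P[...,2]<.11)][:,:2]
r=least_squares(lambda v:np.hypot(q2[:,0]-v[0],q2[:,1]-v[1])-.033,[.33,-.27],loss='soft_l1',f_scale=.003);print('side fit',r.x,len(q2),np.std(r.fun))
tp=P[w&(P[...,2]>.117)];print('top',np.nanmean(tp,0),tp.min(0),tp.max(0))
yaw=2.7;d=r.x-[.423,-.165];print(d@[np.cos(yaw),np.sin(yaw)],d@[np.sin(yaw),-np.cos(yaw)])
```

```text
side fit [ 0.3242 -0.2799] 3911 0.020001517979740497
top [ 0.3232 -0.2684  0.1189] [ 0.2925 -0.2973  0.117 ] [ 0.3539 -0.239   0.1234]
0.0401913842774413 -0.14612043569062524
```

Clearance is about 10 mm at the nearest body corner, so I go straight down and lift straight up.

```bash
python3 -m jog '[[0.001,0.002,0.03,0,0,0,0.036],[0.001,0.002,0.06,0,0,0,0.036],[0.001,0.002,0.08,0,0,0,0.036],[0.001,0.002,0.086,0,0,0,0.036],[0.001,0.002,0.0868,0,0,0,0.036],[0.001,0.002,0.0868,0,0,0,0.0],[0.001,0.002,0.0868,0,0,0,0.0],[0.001,0.002,0.0868,0,0,0,0.0],[0.001,0.002,0.0868,0,0,0,0.0],[0.001,0.002,0.05,0,0,0,0.0],[0.001,0.002,0.01,0,0,0,0.0],[0.001,0.002,-0.02,0,0,0,0.0]]'; python3 t.py 0.5678,0.2286,0.11,1.621
```

```text
time_s: 27.2
tcp_pos: [0.4233, -0.1623, 0.1277]
tool_rot: [-3.139, 0.007, 2.698]
force: [0.4, 0.2, 0.1]
width: 0.0119
t 27.2 tcp [ 0.4233 -0.1623  0.1277] rot [-3.139  0.007  2.698] q6 -1.75 w 0.0119 F [0.4 0.2 0.1]
0.5678,0.2286,0.11,1.621 -> [0.0373 0.4152 0.0164] [0.002 0.008 1.077]
```

```bash
python3 -m jog '[[0.037,0.415,0,0,0,1.077,0],[0.037,0.415,0,0,0,1.077,0],[0.037,0.415,0,0,0,1.077,0],[0.037,0.415,0,0,0,1.077,0],[0.037,0.415,0,0,0,1.077,0],[0.037,0.415,0,0,0,1.077,0],[0.037,0.415,0,0,0,1.077,0],[0.037,0.415,0,0,0,1.077,0],[0.037,0.415,0,0,0,1.077,0],[0.037,0.415,0,0,0,1.077,0],[0.037,0.415,0.01,0,0.008,1.077,0],[0.037,0.415,0.03,0,0.008,1.077,0]]'
python3 - <<'E'
from m2 import *
im=grab('wrist','w20.png')
E
python3 t.py 0.5678,0.2286,0.034,1.621
```

```text
time_s: 28.2
tcp_pos: [0.5702, 0.2334, 0.0992]
tool_rot: [3.133, -0.003, 1.624]
force: [0.2, 0.6, 0.3]
width: 0.0119
t 28.25 tcp [0.5675 0.232  0.0928] rot [-3.141e+00 -1.000e-03  1.625e+00] q6 0.14 w 0.0125 F [-2.8 -1.1 -4.4]
0.5678,0.2286,0.034,1.621 -> [-0.0035  0.0002  0.0588] [-0.001 -0.001  0.004]
```

View pics/w20.png

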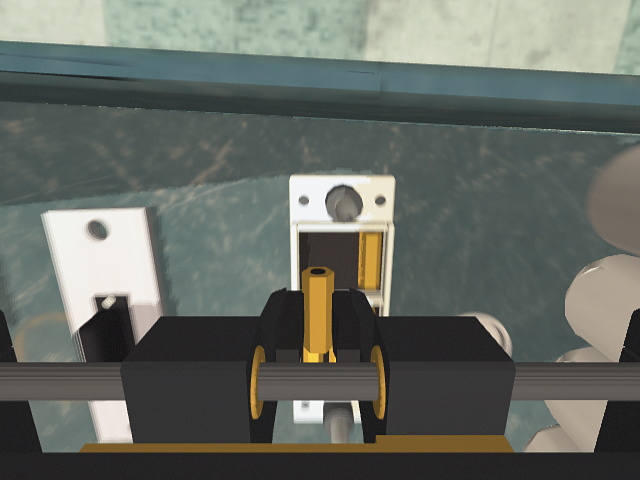

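Held over the left side of the short bay. I correct -3.5 mm along tool x and lower.

```bash
python3 -m jog '[[-0.0035,0,0.02,0,0,0,0],[-0.0035,0,0.045,0,0,0,0],[-0.0035,0,0.057,0,0,0,0],[-0.0035,0,0.0588,0,0,0,0],[-0.0035,0,0.0588,0,0,0,0],[-0.0035,0,0.0588,0,0,0,0.03],[-0.0035,0,0.0588,0,0,0,0.03],[-0.0035,0,0.0588,0,0,0,0.03],[-0.0035,0,0.04,0,0,0,0.03],[-0.0035,0,-0.01,0,0,0,0.036],[-0.0035,0,-0.01,0,0,0,0.036]]';python3 - <<'E'
from m2 import *
im=grab('wrist','w21.png');P=cloud(im);
for o in spacers(im,P): print('sp',o[0],np.round(o[1],1),'yaw',round(o[2],3),o[3],np.round(o[4]))
E
python3 t.py 0.3845,0.0178,0.1,2.836
```

```text
time_s: 29.17
tcp_pos: [0.5698, 0.229, 0.1088]
tool_rot: [3.134, -0.003, 1.625]
force: [1.4, -0.7, 1.1]
width: 0.0357
sp [0.6044 0.2296] [15.4 42.4] yaw 1.621 [0.0129 0.0192 0.0208] [369. 251.]
sp [0.5676 0.2262] [13.8 42.2] yaw 1.633 [0.014  0.0193 0.0209] [314. 253.]
sp [0.5706 0.1696] [14.  52.8] yaw 1.61 [0.014  0.0193 0.0208] [314. 330.]
sp [0.5889 0.1705] [14.8 54. ] yaw 1.614 [0.0135 0.0192 0.0208] [339. 330.]
sp [0.6022 0.1734] [ 9.3 49.5] yaw 1.662 [0.0138 0.0172 0.0205] [357. 337.]
t 29.22 tcp [0.5698 0.229  0.1083] rot [ 3.133e+00 -3.000e-03  1.625e+00] q6 0.14 w 0.0364 F [ 0.6 -0.3  1.4]
0.3845,0.0178,0.1,2.836 -> [-0.2009 -0.1965  0.0062] [ 0.009  0.003 -1.211]
```

View pics/w21.png

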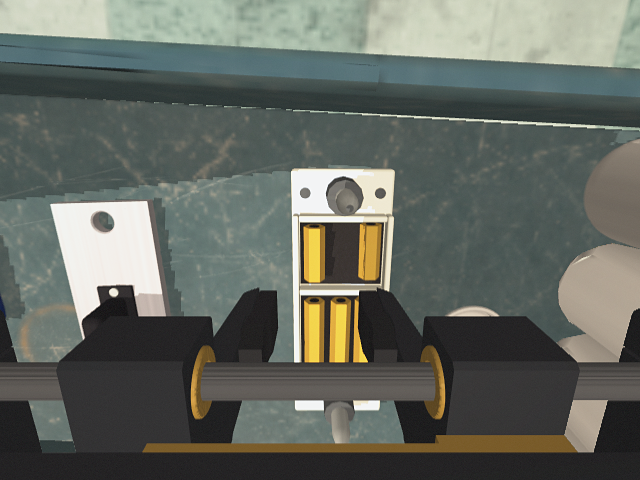

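Two shorts are in place. The last one is near the divider, so I measure that gap first, after moving to hover.

```bash
python3 -m jog '[[-0.2,-0.197,0.0,0.01,0,-1.21,0.036],[-0.2,-0.197,0.0,0.01,0,-1.21,0.036],[-0.2,-0.197,0.0,0.01,0,-1.21,0.036],[-0.2,-0.197,0.0,0.01,0,-1.21,0.036],[-0.2,-0.197,0.0,0.01,0,-1.21,0.036],[-0.2,-0.197,0.0,0.01,0,-1.21,0.036],[-0.2,-0.197,0.0,0.01,0,-1.21,0.036],[-0.2,-0.197,0.0,0.01,0,-1.21,0.036],[-0.2,-0.197,0.0,0.01,0,-1.21,0.036],[-0.2,-0.197,0.0,0.01,0,-1.21,0.036],[-0.2,-0.197,0.0,0.01,0,-1.21,0.036]]'
python3 - <<'E'
from m2 import *
im=grab('wrist','w22.png');P=cloud(im);
for o in spacers(im,P): print('sp',o[0],np.round(o[1],1),'yaw',round(o[2],3),o[3],np.round(o[4]))
for lo in (.008,.015,.03):
  w=(P[...,2]>lo)&(P[...,2]<lo+.007)&(P[...,1]>.03)&(P[...,1]<.07)&(P[...,0]>.33)&(P[...,0]<.45)
  q=P[w]
  for a in np.arange(.34,.45,.02):
    s=q[(q[:,0]>a)&(q[:,0]<a+.02)]
    if len(s): print(lo,round(a,2),len(s),np.percentile(s[:,1],[2,50,98]))
E
python3 t.py 0.3845,0.0178,0.018,2.836
```

```text
time_s: 30.13
tcp_pos: [0.3837, 0.0185, 0.106]
tool_rot: [-3.139, 0.001, 2.839]
force: [0.1, -0.4, -0.5]
width: 0.0361
sp [0.2871 0.179 ] [ 7.6 28.7] yaw 1.254 [0.0108 0.0119 0.013 ] [544.   5.]
sp [0.2979 0.2221] [ 2.2 11.3] yaw 1.545 [0.0095 0.0115 0.0128] [630.   2.]
sp [0.2842 0.1413] [ 5.  15.1] yaw 0.619 [0.011  0.012  0.0132] [480.  24.]
sp [0.2967 0.195 ] [ 4.2 10.8] yaw 1.55 [0.0099 0.0112 0.0125] [580.  17.]
sp [0.2972 0.2014] [2.7 2.9] yaw 2.902 [0.0101 0.0116 0.0127] [591.  14.]
sp [0.2848 0.136 ] [1.2 8. ] yaw 3.107 [0.0106 0.0113 0.0124] [468.  29.]
sp [0.2962 0.1547] [3.7 7.7] yaw 1.14 [0.0108 0.0118 0.013 ] [505.  40.]
sp [0.2979 0.1432] [ 3.6 15.6] yaw 1.258 [0.0094 0.0107 0.0114] [484.  51.]
sp [ 0.2816 -0.0164] [5.4 5.7] yaw 3.082 [0.0088 0.0098 0.011 ] [210. 112.]
sp [ 0.283  -0.0285] [6.3 6.4] yaw 1.258 [0.008  0.0097 0.011 ] [192. 120.]
sp [0.3841 0.0177] [13.6 36.6] yaw 2.845 [0.0065 0.0113 0.0128] [317. 251.]
sp [0.5789 0.1654] [30.3 39.6] yaw 2.94 [0.0147 0.0188 0.0207] [584. 431.]
0.008 0.34 35 [0.0469 0.048  0.0533]
0.008 0.36 20 [0.0468 0.0469 0.0471]
0.008 0.38 20 [0.0467 0.0469 0.047 ]
0.008 0.4 16 [0.0467 0.0468 0.047 ]
0.015 0.34 34 [0.0471 0.0481 0.0532]
0.015 0.36 22 [0.047  0.0472 0.0473]
0.015 0.38 21 [0.047  0.0472 0.0473]
0.015 0.4 17 [0.0469 0.0471 0.0472]
0.03 0.34 41 [0.0477 0.0486 0.0526]
0.03 0.36 29 [0.0476 0.0478 0.048 ]
0.03 0.38 28 [0.0475 0.0477 0.0479]
0.03 0.4 12 [0.0476 0.0477 0.0478]
t 30.18 tcp [0.3837 0.0187 0.106 ] rot [-3.139e+00  1.000e-03  2.833e+00] q6 -1.52 w 0.0357 F [ 0.2 -0.5 -0.3]
0.3845,0.0178,0.018,2.836 -> [-0.0009 -0.0004  0.088 ] [-0.002  0.001 -0.003]
```

View pics/w22.png

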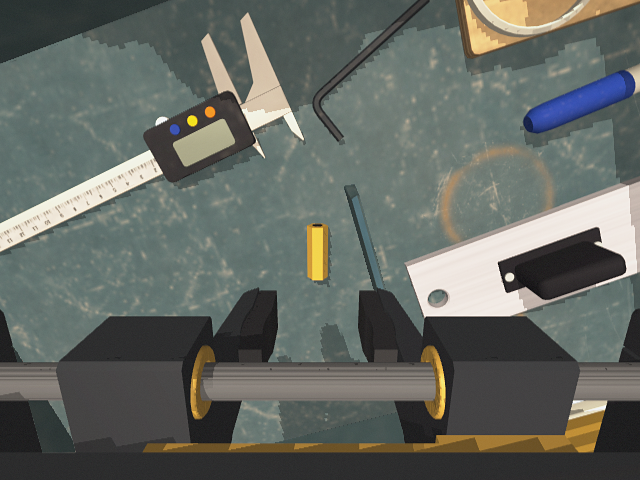

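The divider face is at y=0.047, so I use a narrower opening and bias 3 mm away from the wall.

```bash
python3 -m jog '[[-0.004,-0.0035,0.02,0,0,0,0.024],[-0.004,-0.0035,0.04,0,0,0,0.024],[-0.004,-0.0035,0.045,0,0,0,0.024],[-0.004,-0.0035,0.06,0,0,0,0.024],[-0.004,-0.0035,0.075,0,0,0,0.024],[-0.004,-0.0035,0.086,0,0,0,0.024],[-0.004,-0.0035,0.088,0,0,0,0.024],[-0.004,-0.0035,0.088,0,0,0,0.024],[-0.004,-0.0035,0.088,0,0,0,0.0],[-0.004,-0.0035,0.088,0,0,0,0.0],[-0.004,-0.0035,0.088,0,0,0,0.0],[-0.004,-0.0035,0.088,0,0,0,0.0]]'; python3 t.py
```

```text
time_s: 31.18
tcp_pos: [0.3869, 0.0138, 0.0186]
tool_rot: [-3.139, 0.003, 2.833]
force: [0.1, 1.1, 5.5]
width: 0.0122
t 31.18 tcp [0.3869 0.0138 0.0186] rot [-3.139e+00  3.000e-03  2.833e+00] q6 -1.53 w 0.0122 F [0.1 1.1 5.5]
```

```bash
python3 -m jog '[[0,0,-0.03,0,0,0,0],[0,0,-0.07,0,0,0,0],[0,0,-0.1,0,0,0,0],[0,0,-0.1,0,0,0,0]]'; python3 t.py 0.586,0.2258,0.11,1.621
```

```text
time_s: 31.52
tcp_pos: [0.389, 0.0136, 0.1234]
tool_rot: [-3.14, 0.012, 2.833]
force: [0.5, -0.3, -0.2]
width: 0.0115
t 31.52 tcp [0.389  0.0136 0.1234] rot [-3.14   0.012  2.833] q6 -1.53 w 0.0115 F [ 0.5 -0.3 -0.2]
0.586,0.2258,0.11,1.621 -> [-0.1232  0.262   0.0143] [0.005 0.011 1.212]
```

```bash
python3 -m jog '[[-0.123,0.262,0,0,0,1.212,0],[-0.123,0.262,0,0,0,1.212,0],[-0.123,0.262,0,0,0,1.212,0],[-0.123,0.262,0,0,0,1.212,0],[-0.123,0.262,0,0,0,1.212,0],[-0.123,0.262,0,0,0,1.212,0],[-0.123,0.262,0,0,0,1.212,0],[-0.123,0.262,0,0,0,1.212,0],[-0.123,0.262,0,0,0,1.212,0],[-0.123,0.262,0.01,0,0.01,1.212,0],[-0.123,0.262,0.03,0,0.01,1.212,0],[-0.123,0.262,0.03,0,0.01,1.212,0]]'
python3 - <<'E'
from m2 import *
im=grab('wrist','w23.png')
E
python3 t.py 0.586,0.2258,0.0355,1.621
```

```text
time_s: 32.52
tcp_pos: [0.5843, 0.2254, 0.0905]
tool_rot: [-3.14, -0.001, 1.621]
force: [-0.7, -0.5, -0.9]
width: 0.0122
t 32.57 tcp [0.5849 0.2255 0.0923] rot [ 3.141e+00 -1.000e-03  1.622e+00] q6 0.13 w 0.0121 F [-0.2 -0.3  0.4]
0.586,0.2258,0.0355,1.621 -> [0.0002 0.0011 0.0568] [ 0.001 -0.001  0.001]
```

View pics/w23.png

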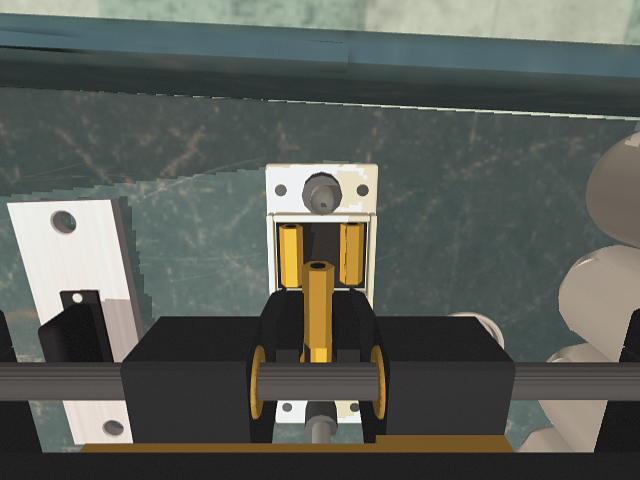

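Centred between the two placed shorts, end at (317,265). Lowering and releasing.

```bash
python3 -m jog '[[0,0.001,0.02,0,0,0,0],[0,0.001,0.045,0,0,0,0],[0,0.001,0.055,0,0,0,0],[0,0.001,0.0568,0,0,0,0],[0,0.001,0.0568,0,0,0,0],[0,0.001,0.0568,0,0,0,0.026],[0,0.001,0.0568,0,0,0,0.026],[0,0.001,0.0568,0,0,0,0.026],[0,0.001,0.04,0,0,0,0.03],[0,0.001,-0.01,0,0,0,0.036],[0,0.001,-0.01,0,0,0,0.036]]';python3 - <<'E'
from m2 import *
im=grab('wrist','w24.png');P=cloud(im);
for o in spacers(im,P): print('sp',o[0],np.round(o[1],1),'yaw',round(o[2],3),o[3],np.round(o[4]))
E
python3 t.py 0.4355,0.1652,0.12,1.654
```

```text
time_s: 33.48
tcp_pos: [0.588, 0.2261, 0.1084]
tool_rot: [3.133, -0.002, 1.622]
force: [1.3, 0.4, 1.2]
width: 0.0358
sp [0.6042 0.2297] [14.7 42.2] yaw 1.63 [0.0136 0.0193 0.0208] [341. 246.]
sp [0.5674 0.2265] [14.6 42.3] yaw 1.621 [0.0137 0.0192 0.0208] [286. 248.]
sp [0.5862 0.2269] [14.4 41.1] yaw 1.627 [0.0136 0.0193 0.0209] [314. 249.]
sp [0.6056 0.1714] [14.5 54.2] yaw 1.629 [0.0137 0.0192 0.0208] [338. 327.]
sp [0.5702 0.1676] [14.6 57. ] yaw 1.621 [0.0139 0.0192 0.0208] [288. 328.]
sp [0.5887 0.1698] [14.1 53.8] yaw 1.611 [0.0139 0.0193 0.0208] [314. 327.]
t 33.53 tcp [0.5881 0.2261 0.108 ] rot [ 3.132e+00 -2.000e-03  1.622e+00] q6 0.13 w 0.0356 F [ 0.9 -0.2  2.4]
0.4355,0.1652,0.12,1.654 -> [-0.053  -0.1554 -0.0136] [ 0.01  -0.002 -0.032]
```

View pics/w24.png

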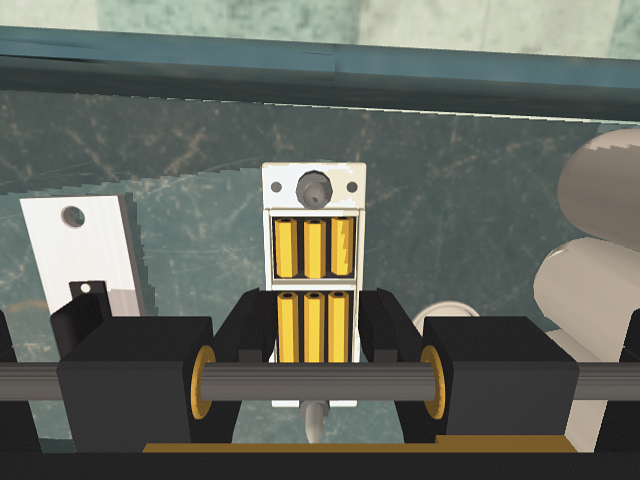

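All six spacers lie flat (tops ≈0.020). Next I take one wrist view showing both plate and cassette, so their relative pose is measured with a single calibration.

```bash
python3 t.py 0.52,0.10,0.2,1.62; python3 -m jog '[[-0.12,-0.07,-0.1,0,0,0,0.05],[-0.12,-0.07,-0.1,0,0,0,0.05],[-0.12,-0.07,-0.1,0,0,0,0.05],[-0.12,-0.07,-0.1,0,0,0,0.05],[-0.12,-0.07,-0.1,0,0,0,0.05],[-0.12,-0.07,-0.1,0,0,0,0.05],[-0.12,-0.07,-0.1,0,0,0,0.05]]'
python3 - <<'E'
from m2 import *
im=grab('wrist','w25.png')
import pickle;pickle.dump(im,open('w25.pkl','wb'))
im=grab('top','t25.png');pickle.dump(im,open('t25.pkl','wb'))
E
python3 t.py
```

```text
t 33.53 tcp [0.5881 0.2261 0.108 ] rot [ 3.132e+00 -2.000e-03  1.622e+00] q6 0.13 w 0.0356 F [ 0.9 -0.2  2.4]
0.52,0.10,0.2,1.62 -> [-0.1222 -0.0736 -0.0929] [ 0.009 -0.002  0.002]
time_s: 34.12
tcp_pos: [0.5234, 0.1026, 0.2063]
tool_rot: [3.133, -0.003, 1.622]
force: [-0.1, -0.2, -0.4]
width: 0.0502
t 34.22 tcp [0.5233 0.1033 0.2056] rot [ 3.134e+00 -3.000e-03  1.623e+00] q6 -0.08 w 0.0499 F [ 0.1 -0.1 -0. ]
```

View pics/w25.png

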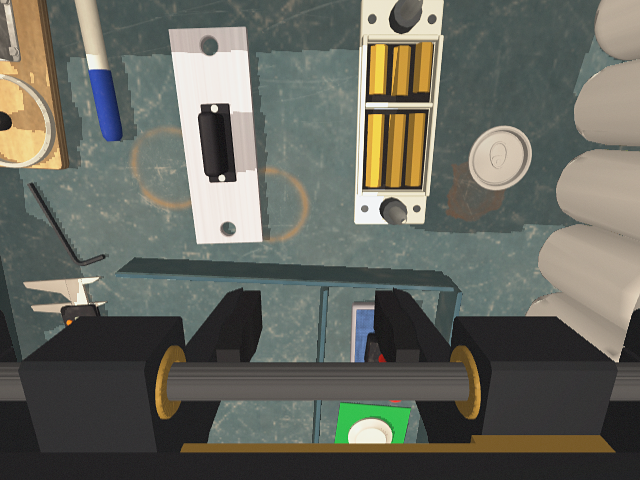

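View pics/t25.png

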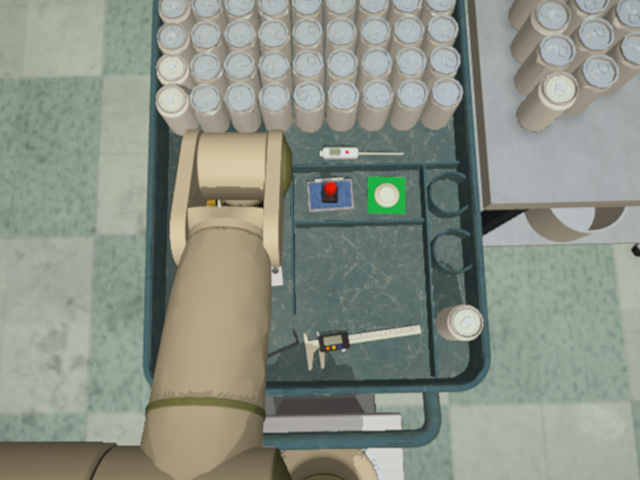

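The view shows plate holes at (209,45) and (228,228), pins at (405,12) and (395,211), and the stamp and cap in place. Measuring.

```bash
cat > pc.py <<'E'
from m2 import *
from scipy.optimize import least_squares
def plate(P,X0=.36,X1=.52,Y0=.05,Y1=.28):
    z=P[...,2];pl=(P[...,0]>X0)&(P[...,0]<X1)&(P[...,1]>Y0)&(P[...,1]<Y1)
    print('plate top',rect(P[pl&(z>.0055)&(z<.0105)]))
    print('handle',rect(P[pl&(z>.036)&(z<.046)]))
def cas(P):
    z=P[...,2];X=P[...,0];Y=P[...,1]
    c=(X>.53)&(X<.65)&(Y>.07)&(Y<.31)
    print('cass',rect(P[c&(z>.0055)&(z<.0215)]))
    print('rim',rect(P[c&(z>.0155)&(z<.0195)&(Y>.125)&(Y<.26)]))
    for nm,y0 in (('a',.1156),('b',.2694)):
        m=c&(abs(Y-y0)<.02)&(z>.0255)&(z<.0305); print('collar',nm,rect(P[m]),m.sum())
        m=c&(abs(Y-y0)<.02)&(z>.032)&(z<.045);q=P[m]
        if len(q)>8:
            r=least_squares(lambda v:np.hypot(q[:,0]-v[0],q[:,1]-v[1])-.006,[.588,y0]);print('shaft',nm,r.x,len(q),np.std(r.fun))
        m=c&(abs(Y-y0)<.02)&(z>.056);print('tip',nm,P[m].mean(0) if m.any() else None,m.sum())
def holes(im,P,px):
    # hole centre by dark blob in image, ray to plate-top plane z=.008
    K=im['camera_matrix'];R,_=cv2.Rodrigues(np.asarray(im['rvec'],float));t=np.asarray(im['tvec']).ravel();C=-R.T@t
    for u,v in px:
        a=P[v-14:v+15,u-14:u+15]; m=((a[...,2]<.0045)|~np.isfinite(a[...,2])).astype(np.uint8)
        yy,xx=np.nonzero(m); 
        n,l,st,c=cv2.connectedComponentsWithStats(m); i=1+np.argmax(st[1:,4])
        # rim points: plate pixels adjoining hole
        d=cv2.dilate((l==i).astype(np.uint8),np.ones((3,3)))-(l==i)
        q=a[(d>0)&(a[...,2]>.0055)&(a[...,2]<.0105)]
        r=least_squares(lambda w:np.hypot(q[:,0]-w[0],q[:,1]-w[1])-w[2],[*q[:,:2].mean(0),.007]);print('hole',r.x,len(q),np.std(r.fun),st[i])
E
python3 - <<'E'
from pc import *
import pickle
im=pickle.load(open('w25.pkl','rb'));P=cloud(im)
plate(P);cas(P);holes(im,P,[(209,45),(228,228)])
E
```

```text
plate top (array([440.3, 154.7]), array([203. , 159.5]), 89.85)
handle (array([439.8, 119.5]), array([159.3, 138.9]), 0.01)
cass (array([587.5, 191.1]), array([ 66. , 182.3]), 2.71)
rim (array([587.6, 192.6]), array([ 64.5, 135.1]), 2.71)
collar a (array([590.8, 114.7]), array([20.5, 20.5]), 49.82) 271
shaft a [0.5915 0.1144] 64 0.0001656988775839821
tip a [0.5585 0.1238 0.2725] 32620
collar b (array([582.7, 265.6]), array([16.6, 21.4]), 68.53) 388
shaft b [0.5839 0.2685] 117 0.0002189436930565047
tip b [0.5836 0.2661 0.057 ] 13
hole [0.4294 0.241  0.0074] 71 0.00035404122306601323 [  6   6  17  19 241]
hole [0.442  0.088  0.0075] 51 0.00039722339408949735 [  8   8  14  14 153]
```

Measured pin spacing is 154.3 mm and hole spacing 153.5 mm, both as given. I now go to the handle at (0.4357,0.1645), yaw 1.653.

```bash
python3 t.py 0.4357,0.1645,0.10,1.653
```

```text
t 34.22 tcp [0.5233 0.1033 0.2056] rot [ 3.134e+00 -3.000e-03  1.623e+00] q6 -0.08 w 0.0499 F [ 0.1 -0.1 -0. ]
0.4357,0.1645,0.10,1.653 -> [ 0.0654 -0.085   0.1052] [ 0.007 -0.003 -0.03 ]
```

```bash
python3 -m jog '[[0.065,-0.085,0.03,0.007,-0.003,-0.03,0.044],[0.065,-0.085,0.05,0.007,-0.003,-0.03,0.044],[0.065,-0.085,0.09,0.007,-0.003,-0.03,0.044],[0.065,-0.085,0.105,0.007,-0.003,-0.03,0.044],[0.065,-0.085,0.105,0.007,-0.003,-0.03,0.044],[0.065,-0.085,0.105,0.007,-0.003,-0.03,0.044]]'
python3 - <<'E'
from m2 import *
im=grab('wrist','w26.png')
E
python3 t.py 0.4357,0.1645,0.028,1.653
```

```text
time_s: 34.72
tcp_pos: [0.4352, 0.1647, 0.0993]
tool_rot: [-3.138, 0.001, 1.655]
force: [0.1, -0.0, 0.8]
width: 0.0441
t 34.77 tcp [0.4368 0.1644 0.1008] rot [3.141 0.    1.654] q6 0.03 w 0.0441 F [1.2 0.5 0.6]
0.4357,0.1645,0.028,1.653 -> [ 0.0003 -0.0011  0.0728] [0.    0.    0.001]
```

View pics/w26.png

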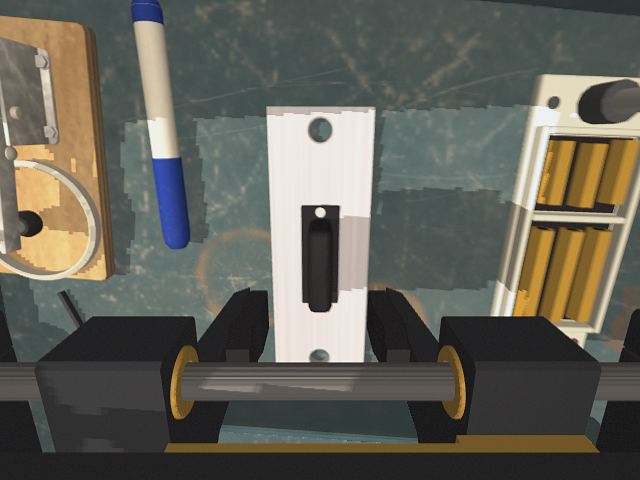

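The handle (320,260) is centred and parallel between the fingers, so I descend and grip.

```bash
python3 -m jog '[[0,-0.0005,0.03,0,0,0,0.044],[0,-0.0005,0.055,0,0,0,0.044],[0,-0.0005,0.07,0,0,0,0.044],[0,-0.0005,0.073,0,0,0,0.044],[0,-0.0005,0.073,0,0,0,0.044],[0,-0.0005,0.073,0,0,0,0.03],[0,-0.0005,0.073,0,0,0,0.0],[0,-0.0005,0.073,0,0,0,0.0],[0,-0.0005,0.073,0,0,0,0.0],[0,-0.0005,0.073,0,0,0,0.0],[0,-0.0005,0.073,0,0,0,0.0]]'; python3 t.py
```

```text
time_s: 35.68
tcp_pos: [0.4365, 0.1643, 0.0284]
tool_rot: [3.141, 0.0, 1.654]
force: [-1.6, -0.5, 7.0]
width: 0.0134
t 35.68 tcp [0.4365 0.1643 0.0284] rot [3.141 0.    1.654] q6 0.03 w 0.0134 F [-1.6 -0.5  7. ]
```

```bash
python3 -m jog '[[0,0,-0.002,0,0,0,0],[0,0,-0.006,0,0,0,0],[0,0,-0.015,0,0,0,0],[0,0,-0.03,0,0,0,0],[0,0,-0.05,0,0,0,0],[0,0,-0.07,0,0,0,0],[0,0,-0.08,0,0,0,0],[0,0,-0.085,0,0,0,0],[0,0,-0.085,0,0,0,0]]'; python3 t.py 0.5885,0.1913,0.113,1.621;python3 - <<'E'
from m2 import *
im=grab('wrist','w27.png')
E
```

```text
time_s: 36.43
tcp_pos: [0.4368, 0.1644, 0.1145]
tool_rot: [3.139, 0.0, 1.654]
force: [1.3, -0.0, -3.5]
width: 0.0135
t 36.43 tcp [0.4368 0.1644 0.1145] rot [3.139 0.    1.654] q6 0.03 w 0.0135 F [ 1.3 -0.  -3.5]
0.5885,0.1913,0.113,1.621 -> [0.0142 0.1534 0.0019] [0.003 0.    0.033]
```

View pics/w27.png

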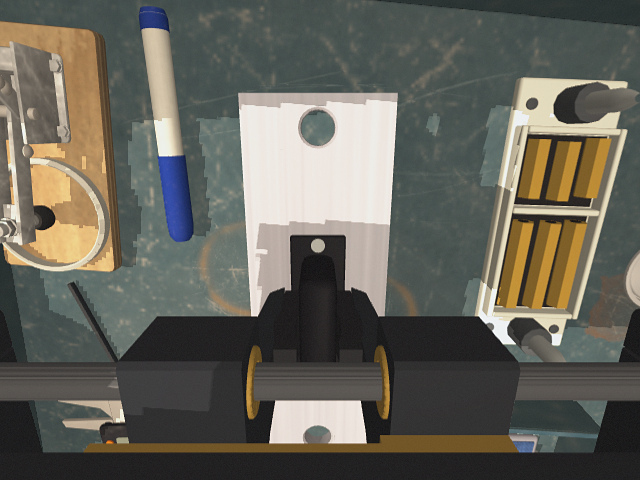

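Plate lifted level, with holes at (317,127) and (317,437). I measure the hole centres in this frame and move over the pins.

```bash
cat > hp.py <<'E'
from m2 import *
from scipy.optimize import least_squares
def measure(im,px,zp):
    P=cloud(im);out=[]
    for u,v in px:
        a=P[v-25:v+26,u-25:u+26][:min(51,480-v+25)]
        m=(a[...,2]<zp-.006).astype(np.uint8)
        n,l,st,c=cv2.connectedComponentsWithStats(m)
        # component containing/near centre
        k=[i for i in range(1,n) if st[i,4]>30]; i=min(k,key=lambda i:np.hypot(*(c[i]-25)))
        h=(l==i).astype(np.uint8);d=cv2.dilate(h,np.ones((3,3)))-h
        q=a[(d>0)&(abs(a[...,2]-zp)<.004)]
        r=least_squares(lambda w:np.hypot(q[:,0]-w[0],q[:,1]-w[1])-w[2],[*q[:,:2].mean(0),.007],loss='soft_l1',f_scale=.0005)
        print('hole',r.x,'z',np.median(q[:,2]),len(q),np.std(r.fun)); out.append(r.x[:2])
    return out
E
python3 - <<'E'
from hp import *
im=grab('wrist');P=cloud(im)
print('plate z',np.nanmedian(P[150:200,270:380,2]),np.nanmedian(P[100:110,250:390,2]),np.nanmedian(P[210:225,260:380,2]))
zp=np.nanmedian(P[150:200,270:380,2])
h=measure(im,[(317,127),(317,437)],zp)
s=bot.sense();h=np.array(h);m=h.mean(0);d=h[0]-h[1];print('mid',m,'len',np.linalg.norm(d),'yaw',np.arctan2(d[1],d[0]),'tcp',np.array(s['tcp_pos']),s['tool_rot'])
from pc import cas
cas(P)
E
```

```text
plate z 0.09322983816109172 0.09318041816436676 0.09322249881130967
hole [0.4295 0.2412 0.0071] z 0.09180603660202627 117 0.00010807629374286659
hole [0.4418 0.0891 0.0069] z 0.09298166646344024 43 0.0004915331474886092
mid [0.4357 0.1651] len 0.1525668600442063 yaw 1.651664223035826 tcp [0.4361 0.1643 0.113 ] [3.1414 0.0005 1.654 ]
cass (array([587.1, 191.7]), array([ 67.2, 183.4]), 2.76)
rim (array([587.1, 192.4]), array([ 65.5, 135. ]), 2.65)
collar a (array([589.9, 115.6]), array([21.3, 20. ]), 52.59) 476
shaft a [0.5913 0.1144] 302 0.0004718447162996941
tip a None 0
collar b (array([582., 268.]), array([19.7, 21.4]), 9.36) 797
shaft b [0.5839 0.2683] 419 0.0004030791778673821
tip b [0.5818 0.2679 0.057 ] 64
```

```bash
python3 t.py 0.5879,0.1911,0.113,1.621; python3 -m jog '[[0.006,0.06,0,0,0,0.01,0],[0.01,0.09,0,0,0,0.02,0],[0.014,0.12,0,0,0,0.033,0],[0.014,0.14,0,0,0,0.033,0],[0.014,0.15,0,0,0,0.033,0],[0.0143,0.153,0,0,0,0.033,0],[0.0143,0.153,0,0,0,0.033,0],[0.0143,0.153,0,0,0,0.033,0]]'; python3 t.py 0.5879,0.1911,0.10,1.621;python3 - <<'E'
from m2 import *
im=grab('wrist','w28.png')
E
```

```text
t 36.53 tcp [0.4361 0.1643 0.113 ] rot [3.141 0.    1.654] q6 0.03 w 0.0138 F [-0.8  0.4 -2.7]
0.5879,0.1911,0.113,1.621 -> [0.0141 0.1535 0.    ] [0.    0.    0.033]
time_s: 37.2
tcp_pos: [0.5864, 0.1912, 0.1122]
tool_rot: [-3.14, 0.001, 1.621]
force: [-1.0, -0.4, -2.2]
width: 0.0136
t 37.2 tcp [0.5864 0.1912 0.1122] rot [-3.140e+00  1.000e-03  1.621e+00] q6 0.08 w 0.0136 F [-1.  -0.4 -2.2]
0.5879,0.1911,0.10,1.621 -> [-0.0002  0.0015  0.0122] [-0.002  0.001  0.   ]
```

View pics/w28.png

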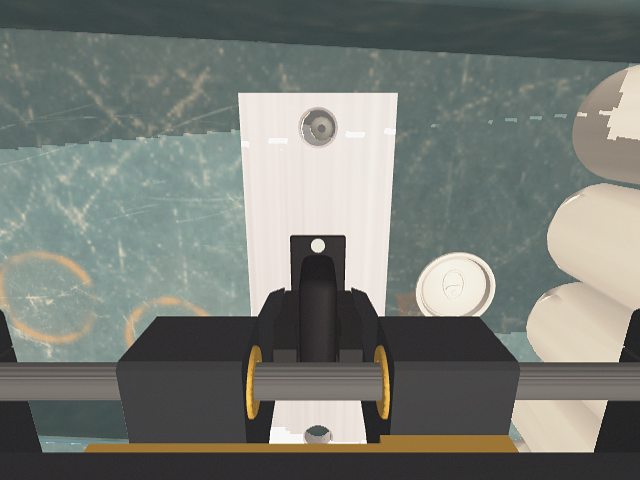

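The pin tip shows through the far hole at (320,128). I lower to just above the tips and check.

```bash
python3 -m jog '[[0,0.0015,0.008,0,0,0,0],[0,0.0015,0.015,0,0,0,0],[0,0.0015,0.0195,0,0,0,0],[0,0.0015,0.0195,0,0,0,0],[0,0.0015,0.0195,0,0,0,0],[0,0.0015,0.0195,0,0,0,0]]'
python3 - <<'E'
from hp import *
im=grab('wrist','w29.png');P=cloud(im)
zp=np.nanmedian(P[150:200,270:380,2]);print('zp',zp)
h=measure(im,[(317,127),(317,437)],zp)
s=bot.sense();h=np.array(h);m=h.mean(0);d=h[0]-h[1];print('mid',m,'len',np.linalg.norm(d),'yaw',np.arctan2(d[1],d[0]),'tcp',np.array(s['tcp_pos']),s['tool_rot'])
for c in h:
    w=(np.hypot(P[...,0]-c[0],P[...,1]-c[1])<.008)&(P[...,2]>.03)&(P[...,2]<zp-.006)
    q=P[w];print('pin pts',len(q),q.mean(0) if len(q) else '', q[q[:,2]>q[:,2].max()-.002].mean(0) if len(q) else '')
px=im['pixels'][80:180,260:380];cv2.imwrite('pics/w29c.png',cv2.cvtColor(cv2.resize(px,None,fx=5,fy=5),cv2.COLOR_RGB2BGR))
px=im['pixels'][410:450,270:370];cv2.imwrite('pics/w29d.png',cv2.cvtColor(cv2.resize(px,None,fx=6,fy=6),cv2.COLOR_RGB2BGR))
E
python3 t.py
```

```text
time_s: 37.75
tcp_pos: [0.588, 0.1913, 0.0933]
tool_rot: [-3.141, 0.001, 1.621]
force: [-0.1, -0.3, -3.0]
width: 0.0141
zp 0.07285942067379039
hole [0.5836 0.2683 0.0071] z 0.07174563611307586 120 0.00010118183662331909
hole [0.5912 0.1157 0.0071] z 0.07265310922350494 43 0.0004627394764149541
mid [0.5874 0.192 ] len 0.15277240173341614 yaw 1.6206823811086577 tcp [0.5881 0.1913 0.0934] [-3.1411  0.0005  1.6211]
pin pts 481 [0.5838 0.2685 0.0529] [0.5835 0.2701 0.0658]
pin pts 33 [0.5925 0.1095 0.066 ] [0.5925 0.1095 0.066 ]
t 37.8 tcp [0.5881 0.1913 0.0934] rot [-3.141e+00  1.000e-03  1.621e+00] q6 0.08 w 0.0135 F [ 0.2  0.3 -3. ]
```

View pics/w29c.png

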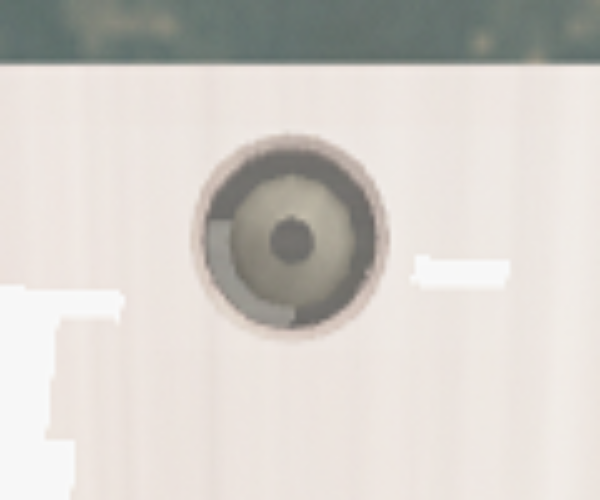

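View pics/w29d.png

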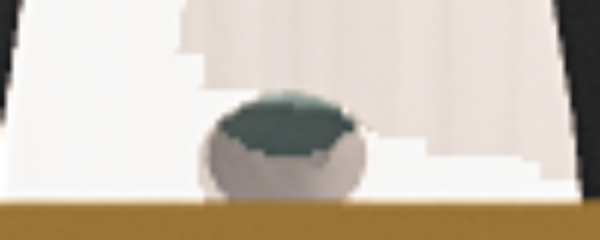

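Through the hole the pin is concentric within about 0.4 mm and the yaw matches within 0.002 rad. I lower it in steps, watching the force.

```bash
python3 -m jog '[[0,0,0.003,0,0,0,0],[0,0,0.006,0,0,0,0],[0,0,0.009,0,0,0,0],[0,0,0.012,0,0,0,0],[0,0,0.015,0,0,0,0],[0,0,0.018,0,0,0,0],[0,0,0.018,0,0,0,0]]'; python3 t.py 0.5879,0.1911,0.0564,1.6205
python3 - <<'E'
from hp import *
im=grab('wrist','w30.png');P=cloud(im)
px=im['pixels'][60:200,240:400];cv2.imwrite('pics/w30c.png',cv2.cvtColor(cv2.resize(px,None,fx=4,fy=4),cv2.COLOR_RGB2BGR))
E
```

```text
time_s: 38.38
tcp_pos: [0.5877, 0.1913, 0.0746]
tool_rot: [-3.14, 0.001, 1.621]
force: [-0.0, 0.3, -2.9]
width: 0.014
t 38.38 tcp [0.5877 0.1913 0.0746] rot [-3.140e+00  1.000e-03  1.621e+00] q6 0.08 w 0.014 F [-0.   0.3 -2.9]
0.5879,0.1911,0.0564,1.6205 -> [-0.0002  0.0002  0.0182] [-0.002  0.001  0.001]
```

View pics/w30c.png

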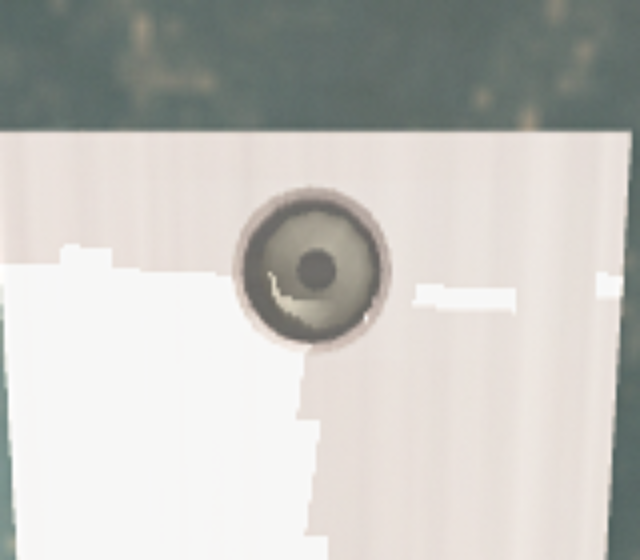

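No contact force (only the plate's weight), and the pin is centred in the hole at (316,270). Continuing.

```bash
python3 -m jog '[[0,0,0.002,0,0,0,0],[0,0,0.004,0,0,0,0],[0,0,0.006,0,0,0,0],[0,0,0.008,0,0,0,0],[0,0,0.01,0,0,0,0],[0,0,0.01,0,0,0,0]]'; python3 t.py 0.5879,0.1911,0.0564,1.6205
```

```text
time_s: 38.93
tcp_pos: [0.5876, 0.1913, 0.0645]
tool_rot: [-3.14, 0.001, 1.621]
force: [-0.1, -1.0, -2.6]
width: 0.0135
t 38.93 tcp [0.5876 0.1913 0.0645] rot [-3.140e+00  1.000e-03  1.621e+00] q6 0.08 w 0.0135 F [-0.1 -1.  -2.6]
0.5879,0.1911,0.0564,1.6205 -> [-0.0002  0.0003  0.0081] [-0.002  0.001  0.001]
```

Sliding freely on the straight shanks (underside ≈36 mm). Lowering to just above the collars.

```bash
python3 -m jog '[[0,0,0.002,0,0,0,0],[0,0,0.004,0,0,0,0],[0,0,0.006,0,0,0,0],[0,0,0.007,0,0,0,0],[0,0,0.007,0,0,0,0],[0,0,0.0075,0,0,0,0],[0,0,0.0075,0,0,0,0]]'; python3 t.py
```

```text
time_s: 39.52
tcp_pos: [0.5876, 0.1913, 0.057]
tool_rot: [-3.14, 0.001, 1.621]
force: [-0.2, -0.0, -1.6]
width: 0.0138
t 39.52 tcp [0.5876 0.1913 0.057 ] rot [-3.140e+00  1.000e-03  1.621e+00] q6 0.08 w 0.0138 F [-0.2 -0.  -1.6]
```

```bash
python3 -m jog '[[0,0,0.0004,0,0,0,0],[0,0,0.0008,0,0,0,0],[0,0,0.001,0,0,0,0],[0,0,0.001,0,0,0,0]]'; python3 t.py
python3 - <<'E'
from hp import *
im=grab('wrist','w31.png');P=cloud(im)
print('zp',np.nanmedian(P[150:200,270:380,2]),np.nanmedian(P[100:108,250:390,2]))
E
```

```text
time_s: 39.85
tcp_pos: [0.5878, 0.1913, 0.0564]
tool_rot: [-3.14, 0.001, 1.621]
force: [-2.2, -1.2, 1.7]
width: 0.0135
t 39.85 tcp [0.5878 0.1913 0.0564] rot [-3.140e+00  1.000e-03  1.621e+00] q6 0.08 w 0.0135 F [-2.2 -1.2  1.7]
zp 0.036009007994328344 0.03601344194462493
```

Contact has begun and the plate top reads 36.0 mm, so its underside is at 28 mm: seated. Releasing.

```bash
python3 -m jog '[[0,0,0.0003,0,0,0,0.02],[0,0,0,0,0,0,0.044],[0,0,0,0,0,0,0.044],[0,0,0,0,0,0,0.044],[0,0,0,0,0,0,0.044],[0,0,-0.02,0,0,0,0.044],[0,0,-0.05,0,0,0,0.044],[0,0,-0.08,0,0,0,0.044],[0,0,-0.11,0,0,0,0.044],[0,0,-0.13,0,0,0,0.044],[0,0,-0.13,0,0,0,0.044]]'; python3 t.py 0.35,-0.12,0.3,1.0
python3 - <<'E'
from hp import *
im=grab('wrist','w32.png')
E
```

```text
time_s: 40.82
tcp_pos: [0.5895, 0.1917, 0.1912]
tool_rot: [3.135, -0.0, 1.621]
force: [0.1, 0.3, 0.7]
width: 0.0439
t 40.82 tcp [0.5895 0.1917 0.1912] rot [ 3.135 -0.     1.621] q6 0.08 w 0.0439 F [0.1 0.3 0.7]
0.35,-0.12,0.3,1.0 -> [-0.2992 -0.2542 -0.1105] [ 0.006 -0.002  0.621]
```

View pics/w32.png

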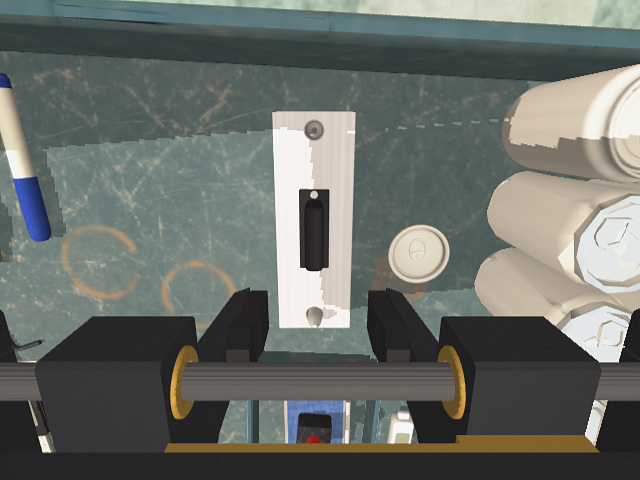

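Both pins stand through the holes at (314,130) and (314,316). I retreat for a clear final check from above.

```bash
python3 -m jog '[[0,0,-0.04,0,0,0,0.044],[0.277,-0.327,-0.09,0,0,0,0.044],[0.277,-0.327,-0.09,0,0,0,0.044],[0.277,-0.327,-0.09,0,0,0,0.044],[0.277,-0.327,-0.09,0,0,0,0.044],[0.277,-0.327,-0.09,0,0,0,0.044],[0.277,-0.327,-0.09,0,0,0,0.044],[0.277,-0.327,-0.09,0,0,0,0.044],[0.277,-0.327,-0.09,0,0,0,0.044],[0.277,-0.327,-0.09,0,0,0,0.044],[0.277,-0.327,-0.09,0,0,0,0.044],[0.277,-0.327,-0.09,0,0,0,0.044]]'; python3 t.py
python3 - <<'E'
from m2 import *
im=grab('top','t33.png');P=np.nanmean([cloud(grab('top')) for _ in range(4)],0)
z=P[...,2];X=P[...,0];Y=P[...,1]
c=(X>.53)&(X<.65)&(Y>.07)&(Y<.31)
w=c&(z>.030)&(z<.042);print('plate',rect(P[w]),np.nanmedian(P[w],0));q=P[w]
A=np.c_[q[:,:2],np.ones(len(q))];k=np.linalg.lstsq(A,q[:,2],rcond=None)[0];print('tilt',k)
H,S,V=masks(P,im)
w=(H>50)&(H<75)&(S>150)&(z<.02)&(X>.5);print('mat',rect(P[w]))
w=(z>.007)&(z<.018)&(abs(X-.598)<.04)&(abs(Y+.149)<.04);print('cap',rect(P[w]),np.nanmedian(P[w],0))
w=(H>105)&(H<125)&(S>80)&(z<.03)&(X>.5);print('pad',rect(P[w]))
w=(z>.027)&(z<.036)&(abs(X-.598)<.03)&(abs(Y+.029)<.03);print('foot',rect(P[w]))
w=(z>.07)&(abs(X-.598)<.03)&(abs(Y+.029)<.03);print('knob',rect(P[w]),np.nanmax(P[w][:,2]))
w=(X>.64)&(X<.715)&(Y>.12)&(Y<.22)&(z>.004)&(z<.02);print('lid',rect(P[w]))
print('stray',[ (o[0],o[1]) for o in spacers(im,P) if o[0][0]>.3])
E
```

```text
time_s: 41.87
tcp_pos: [0.244, 0.4536, 0.2765]
tool_rot: [3.141, 0.001, 1.625]
force: [-0.1, 0.6, 0.8]
width: 0.0437
t 41.87 tcp [0.244  0.4536 0.2765] rot [3.141e+00 1.000e-03 1.625e+00] q6 0.8 w 0.0437 F [-0.1  0.6  0.8]
plate (array([587.3, 192.4]), array([ 62.9, 180. ]), 2.8) [0.5836 0.1912 0.035 ]
tilt [0.0013 0.0005 0.0342]
mat (array([ 597.6, -148.7]), array([77. , 79.2]), 87.45)
cap (array([ 596.3, -147.6]), array([41.6, 43.6]), 81.38) [ 0.5968 -0.1489  0.0097]
pad (array([598.5, -29.3]), array([54.5, 84.7]), 2.92)
foot (array([597. , -27.9]), array([31. , 32.3]), 88.53)
knob (array([596.7, -27.5]), array([23.1, 21.8]), 45.16) 0.08156516788831976
lid (array([684.7, 165.2]), array([53.5, 55.2]), 43.66)
stray []
```

View pics/t33.png

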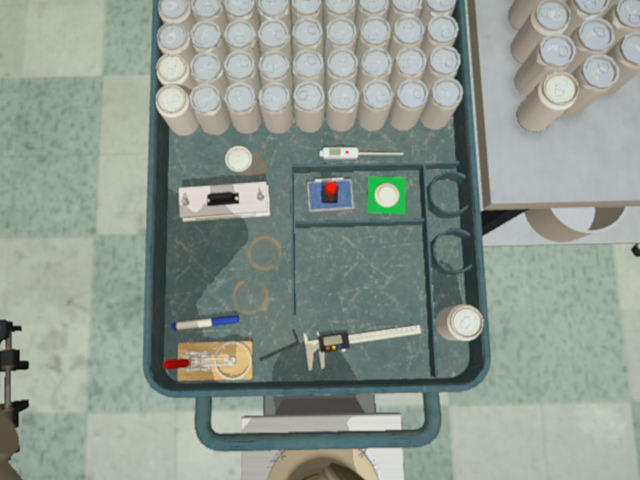

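The top view shows the plate seated on the cassette (centre matches within 0.5 mm, yaw within 0.1°, tilt ≈0.001), the stamp on the pad (330,192), the cap on the mat (387,196), and the lid and can where they started. Handing in.

```bash
python3 -c "
from cell import bot
bot.close_job()"
```

```text
the job is handed in; nothing more can be done
```

The cassette is packed and the job was handed in at about 42 s; the hand-in gives no verdict, so what follows is from my own last checks.

- **Stamp:** it stands upright on the ink pad, about 2 mm from its centre.
- **Cap:** it lies flat on the green mat, about 2 mm from its centre.
- **Spacers:** all six were present. The three 60 mm ones lie flat in the long bay and the three 36 mm ones in the short bay, with their tops at about 20 mm, which is right for lying on the bay floors. One short spacer had been knocked about 4 cm aside during the run; I measured it again and placed it normally.
- **Cover plate:** it slid down over both pins with only a few newtons on the wrist, and I let go. Its centre is within 0.5 mm of the cassette's, its yaw within about 0.1°, and its tilt is about 0.001 rad.
- **Can lid and sample can:** I did not touch them, and in the pictures they stand where they started. I did not measure the sample can again after the job.

**Disagreements:**
- The wrist camera read the plate top at 36.0 mm, so its underside is at 28 mm as it should be. The top camera read 35 mm, within its calibration.
- The top camera's two measurements of the can lid differ by 6 mm, because I used a different measuring window each time.

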